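Unload the slide rinse tank with its ratchet drain lift

TASK

The slide rinse tank has been drained: take off its lid and lay it flat on the bench, then pull the drain lift up by its T-handle, notch by notch, to its top notch, let the pawl hold it there, and move every slide basket that is in the tank by its handle onto the ribbed drying mat, standing upright. When the lift is empty, lift the pawl lever and hold it while the lift sinks all the way down, then put the lid back squarely over the mouth of the tank; leave the slide box and the bottles alone.

Things in the scene. Friction and masses are not known exactly. Their poses are not given: they have to be found in the camera images.
- tank: Fixed white tank with steel rim, 152 (x) by 353 (y) by 120 mm high. Origin on the bench under the centre of its mouth, z up. Mouth 104 (x) by 224 (y) mm; side rims 24 mm wide, end rim (-y) 26 mm. From y +112 to +215 mm a deck flush with the rim carries the drain lift's guide head (36 mm wide, y 136 to 166 mm, up to z 170 mm). Inside, the lift's platform (98 by 218 mm, lip 8 mm high).
- lift (a joint): Height of the drain lift, a toothed rail that carries the platform, in m: 0 = down, as it starts (platform top at z 24 mm); notches every 0.015, top notch 0.090, hard stop 0.098. The pawl clicks in by itself at each notch and holds the lift there. Raising takes 8 to 20 N. While the pawl is held lifted, the empty lift sinks by its weight at 60 mm/s against a damper. It cannot rise under the lid.
- lift_grip (a point): Middle of the lift's T-handle, a black round bar 12 mm thick and 64 mm long along the tank's x axis on top of the rail; at tank x 0, y +147 mm, z 200 mm when down, 290 mm at the top notch. Grip it from above, with the fingers closing along the tank's y axis.
- pawl (a joint): Angle of the sprung pawl in rad: 0 = in the teeth, as it starts; grows to 0.6 as its lever is lifted. Clear of the teeth from about 0.2; 0.3 to 0.4 is a safe lift. About 2 N at the lever lifts it; it springs back when let go and then catches the lift at the next notch. Its hinge runs along the tank's x axis at tank y +154, z 162 mm.
- pawl_grip (a point): Middle of the light grey grip at the end of the pawl lever, 10 (x) by 26 (y) by 18 mm high, 73 mm from the hinge towards the tank's +y: at tank x 0, y +227, z 164 mm when the pawl is in the teeth, just beyond the end of the deck. Grip it from above, fingers closing along the tank's x axis, raise it about 25 mm along its arc and hold.
- lid_grip (a point): Middle of the lid's handle. The loose lid is a steel plate 140 (x) by 252 (y) by 4 mm, 0.3 kg; the handle is a black bar 10 mm thick, 80 mm long along the lid's y axis, its axis 38 mm above the plate's underside, 29 mm free beneath. Closed: the bar over the centre of the mouth, 158 mm above the bench, along the tank's y axis.
- mat: Fixed light grey ribbed drying mat, 330 (x) by 130 (y) by 6 mm. Origin under its centre, z up.
- basket0_mid (a point): Middle of a loose slide basket, 42 mm above its underside: a steel rack of glass slides, 80 (x) by 54 (y) by 31 mm, with an upright wire loop over it, 84 mm high overall. The loop's round top bar (9 mm thick, 51 mm along the basket's y) has its axis 38 mm above this point, 44 mm free beneath. 0.13 to 0.25 kg. Two or three alike stand in a row along y on the lift's platform; None if absent.
- basket1_mid (a point): Middle of a loose slide basket, 42 mm above its underside: a steel rack of glass slides, 80 (x) by 54 (y) by 31 mm, with an upright wire loop over it, 84 mm high overall. The loop's round top bar (9 mm thick, 51 mm along the basket's y) has its axis 38 mm above this point, 44 mm free beneath. 0.13 to 0.25 kg. Two or three alike stand in a row along y on the lift's platform; None if absent.
- basket2_mid (a point): Middle of a loose slide basket, 42 mm above its underside: a steel rack of glass slides, 80 (x) by 54 (y) by 31 mm, with an upright wire loop over it, 84 mm high overall. The loop's round top bar (9 mm thick, 51 mm along the basket's y) has its axis 38 mm above this point, 44 mm free beneath. 0.13 to 0.25 kg. Two or three alike stand in a row along y on the lift's platform; None if absent.
- slide_box_mid (a point): Bystander: middle of a green slide box, 90 by 170 by 34 mm. Leave it alone.
- oil_bottle_mid (a point): Bystander: middle of a small amber bottle, 30 mm thick, 65 mm high. Leave it alone.
- wash_bottle_mid (a point): Bystander: middle of a white bottle, 60 mm thick, 150 mm high. Leave it alone.

How it is judged (in metres and radians):
On the way, in this order (a step that is already met when the one before it is completed fails the run):
1. the lid lies flat on the bench, let go (height (world z) of lid_grip below 0.05 m and angle between lid_grip's own z axis and vertical below 0.1 rad and contact force between the fingers and lid below 0.3 N), for 0.2 s.
2. the lift is up and rests in its top notch, its handle let go (value of joint lift between 0.084 and 0.0925 m and contact force between the fingers and lift below 0.3 N), for 0.4 s.
3. every basket stands upright on the mat, let go, with the lift still up (x of basket0_mid in the frame of mat between -0.133 and 0.133 m and y of basket0_mid in the frame of mat between -0.045 and 0.045 m and z of each of basket0_mid, basket1_mid, basket2_mid in the frame of mat below 0.053 m and angle between each of basket0_mid, basket1_mid, basket2_mid's own z axis and vertical below 0.1 rad and x of basket1_mid in the frame of mat between -0.133 and 0.133 m and y of basket1_mid in the frame of mat between -0.045 and 0.045 m and x of basket2_mid in the frame of mat between -0.133 and 0.133 m and y of basket2_mid in the frame of mat between -0.045 and 0.045 m and contact force between the fingers and basket0 below 0.3 N and contact force between the fingers and basket1 below 0.3 N and contact force between the fingers and basket2 below 0.3 N and value of joint lift above 0.07 m), for 0.2 s.
4. the empty lift is fully down (value of joint lift below 0.004 m), for 0.3 s.
At the end, for the whole second after the job is handed in: Baskets upright on the mat (middle 32 mm inside its short edges, 20 mm inside its long ones); lift fully down (4 mm), pawl back in the teeth; lid flat on the rim, its middle within 16 mm (x), 15 mm (y) of the middle of the mouth and square within 0.12 rad; all at rest (x of basket0_mid in the frame of mat between -0.133 and 0.133 m and y of basket0_mid in the frame of mat between -0.045 and 0.045 m and z of each of basket0_mid, basket1_mid, basket2_mid in the frame of mat below 0.053 m and angle between each of basket0_mid, basket1_mid, basket2_mid's own z axis and vertical below 0.1 rad and x of basket1_mid in the frame of mat between -0.133 and 0.133 m and y of basket1_mid in the frame of mat between -0.045 and 0.045 m and x of basket2_mid in the frame of mat between -0.133 and 0.133 m and y of basket2_mid in the frame of mat between -0.045 and 0.045 m and x of lid_grip in the frame of tank between -0.016 and 0.016 m and y of lid_grip in the frame of tank between -0.015 and 0.015 m and z of lid_grip in the frame of tank between 0.153 and 0.163 m and angle between lid_grip's own z axis and vertical below 0.05 rad and angle between the y axis of lid_grip and the y axis of tank, either way round below 0.12 rad and value of joint lift below 0.004 m and value of joint pawl below 0.08 rad and linear speed of each of lid, basket0, basket1, basket2 below 0.02 m/s); the robot touches nothing.
It fails at once if the green slide box is moved by more than 30 mm (distance of slide_box_mid from where it was at the start of the episode above 0.03 m).
It fails at once if the small amber bottle is moved by more than 30 mm (distance of oil_bottle_mid from where it was at the start of the episode above 0.03 m).
It fails at once if the white wash bottle is moved by more than 30 mm (distance of wash_bottle_mid from where it was at the start of the episode above 0.03 m).
Of basket0, basket1, basket2 only 2 to 3 are there at a start; the rules pass over those that are not, and their reading is None.
At some moment in a run one of lid, basket0, basket1, basket2 may be knocked a few centimetres aside while the robot is not near it.
Once in a run the grip may slacken for a moment while it holds something.
It also fails if it takes over 210 s, if anything falls off the work surface, if the arm or the gripper's body presses on something with over 40 N, if the wrist force passes 120 N, or if a joint passes its speed limit or range.

ROBOT

A 6-joint arm with a two-finger parallel gripper is mounted at the origin on the work surface. World frame = base frame: x ahead of the robot, y to its left, z up, the work surface at z = 0. Lengths are in m, angles in degrees, forces in N, time in s.
With the tool pointing down it reaches from about 0.4 to 0.825 m from the base axis. Payload 7 kg.
Tool frame: the origin (TCP) lies between the finger pads; the fingertips stand 19 mm ahead of it and the grasp point (between the pads) is the TCP; x points along the fingers, y is the direction in which the jaws open and shut, and the axes are right-handed (so a half turn about x gives the same grasp; the last joint's range is limited). The gripper opens to 88 mm and grips with 3 to 60 N. Pads are 19 mm wide; open, the fingers measure 130 mm over their backs; the gripper's body (78 mm by 193 mm) begins 47 mm behind the grasp point.
Start: joints at [92.882, 20.546, 0.682, 0, -70.136, -16.507], TCP at [0.159, 0.656, 0.246] pointing down, gripper open.
Joint ranges: [-176.03, 176.03], [-82.01, 121.73], [-58.28, 71.71], [-173.87, 95.51], [-174.79, -0.11], [-173.66, 173.66]. Speed limits (degrees/s): [136.94, 136.94, 172.46, 180, 180, 180].

INTERFACE

Orientations are given as [roll, pitch, yaw] about the fixed x, y, z axes, in that order (R = Rz(yaw) Ry(pitch) Rx(roll)).
In Python, from plant import r gives the robot as it stands.
- The arm moves only by the tool send_rows, never from a script. Its argument "plan" is a list of rows, each a list of 2 entries, a list of its own where there are three numbers: the shift along the tool's x, y, z scaled (see below), then the turn, a rotation vector about the tool's x, y, z scaled (see below). A call has exactly 5 rows; each row is the pose to reach, as a shift and turn from the pose measured when the call began, along the tool's axes at that moment; what a row does not reach only later rows make up. The controller multiplies each number of a shift by 0.15 m and each number of a turn by pi/4 rad. A row lasts 1/10 s, in which the tool goes at most 50 mm and 8.59 degrees, less where a joint would pass 70% of its speed; a pose out of reach is approached as far as the arm can. A call with a number of a shift or a turn outside -1 to 1 is refused whole. A call with a gripper value outside its range is refused whole. "jaw" is the opening, from -1 (shut) to 1 (fully open), so that 0 is half open, set as the call begins (left out, the last holds). The fingers move at their own pace and stop on an object; "force" is the grip in N (left out, the last holds). Time passes only in rows, so rows that repeat a pose let the fingers close, or fill a call up. It gives the time, the measured TCP pose, the force and the opening at its end, in the units of the state.
- r.get_state(): the state, without advancing time (a new reading comes with each control period).
- r.capture(name): name is "scene" or "top" or "wrist"; returns a dict with "color" (420x560x3 uint8, red, green, blue), "range_z" (420x560 float32, m along the optical axis (not along the pixel's ray), 0 where there is no reading), "mtx" (3x3 intrinsics, pixels), "k1" (the pictures are not rectified: a ray, as slopes to the right and down, at radius r is drawn at 1 + k1 r^2 times it, then the intrinsics apply), "pose" (4x4, takes a point from camera to world coordinates). Camera axes: x right, y down, z forward; pixel columns grow to the right and rows downward; lengths in m; the calibration is good to about 2 mm. A picture is of the moment at which its call begins.
- r.close_job(): hands the job in, once; it reports no verdict.
Trained networks look in a picture, given as the dict that the camera call returned (one of the last four; its "shot" number tells which), for a name from the list of things; names that differ only in an ending like _2 or _b are one class to them, and where a whole thing is asked for, a point or a joint stands for the part that bears it (a point fixed in the world has none). Each returns a list of dicts, best first, with "score" (0 to 1); they miss things now and then, are a little off and sometimes report something else, mostly with a low value. They report only what shows in the picture. A call takes as long as a camera call.
- r.find_in(picture, target): "uv" ([column, row] in pixels, amid what is visible of it).
- r.trace(picture, target): "mask" (420x560 bool, what is visible of it) and "uv" ([column, row] in pixels, amid what is visible of it).
The state is a dict: "time_s": time; "joints": joint angles; "qd": joint speeds; "joint_torque": joint torques, N m; "tcp_pos": TCP position; "eef_rot": TCP orientation; "contact_force": force on the tool from outside, world axes, zero at the start; "moment": the same for the moment, N m; "gripper_width": finger opening in m.
Only numpy, scipy, OpenCV 4.12 (cv2) and the standard library are available. Lean on these libraries where they do the work, as an engineer would, in place of code of your own. Each camera call takes 0.05 s, during which the arm holds its last target. There are 200 camera calls.

## Working session

There is one attempt and no reset: what is moved stays moved. The work goes in short steps, Python scripts to look and compute and a tool call to move; the robot and the scene stay as the last step left them, time stands still between calls to the robot, and variables do not carry over. Pictures are saved under pics/ and viewed, about 12 in all and at most 16, crops included, and the job is handed in when it is done.

Besides the shell and the picture viewer there is one more tool, called after "Call:" by a JSON object that holds its "fn" and its "kwargs". send_rows: Moves the arm, as the interface text tells. Its arguments: {"type":"object","properties":{"plan":{"type":"array"},"jaw":{"type":"number"},"force":{"type":"number"}},"required":["plan"]}

```bash
mkdir -p pics
cat > h.py <<'E'
import numpy as np, cv2
from scipy.spatial.transform import Rotation as R
from plant import r
def cloud(p):
    h,w=p["range_z"].shape; u,v=np.meshgrid(np.arange(w),np.arange(h))
    K=np.array(p["mtx"]); k=p["k1"]
    xd=(u-K[0,2])/K[0,0]; yd=(v-K[1,2])/K[1,1]
    x,y=xd.copy(),yd.copy()
    for _ in range(8):
        f=1+k*(x*x+y*y); x,y=xd/f,yd/f
    z=p["range_z"]; P=np.stack([x*z,y*z,z,np.ones_like(z)],-1)
    W=P@np.array(p["pose"]).T; W=W[...,:3]; W[z==0]=np.nan
    return W
def save(p,n): cv2.imwrite("pics/"+n+".png",p["color"][...,::-1])
def st():
    s=r.get_state(); print({k:np.round(s[k],4).tolist() for k in ("time_s","tcp_pos","eef_rot","contact_force","gripper_width","joints")}); return s
def rows(target,yaw=None,rpy=None):
    """shift/turn numbers to go to target (tool down)"""
    s=r.get_state(); R0=R.from_euler("xyz",s["eef_rot"],degrees=True)
    sh=R0.inv().apply(np.array(target)-s["tcp_pos"])/0.15
    out=np.round(sh,4).tolist()
    if rpy is not None:
        t=(R0.inv()*R.from_euler("xyz",rpy,degrees=True)).as_rotvec()/(np.pi/4); print("turn",np.round(t,4).tolist())
    print("shift",out)
E
python3 - <<'E'
from h import *
st()
names=["tank","lift_grip","pawl_grip","lid_grip","mat","basket0_mid","slide_box_mid","oil_bottle_mid","wash_bottle_mid"]
for c in ("scene","top"):
    p=r.capture(c); save(p,c+"0"); W=cloud(p); np.save(c+"0.npy",W)
    print(c,np.round(p["pose"],3).tolist())
    for n in names:
        for d in r.trace(p,n)[:2]:
            m=d["mask"]; q=W[m]; q=q[~np.isnan(q[:,0])]
            if len(q)==0: continue
            print(n,round(d["score"],2),np.round(d["uv"]),m.sum(),"med",np.round(np.median(q,0),3),"lo",np.round(np.percentile(q,2,axis=0),3),"hi",np.round(np.percentile(q,98,axis=0),3))
E
```

```text
{'time_s': 0.0, 'tcp_pos': [0.1589, 0.6555, 0.2446], 'eef_rot': [94.5749, 89.902, -99.055], 'contact_force': [0.2474, 0.3004, -0.2258], 'gripper_width': 0.0876, 'joints': [92.8849, 20.5922, 0.6312, -0.0215, -70.1349, -16.5075]}
scene [[0.021, 0.813, -0.583, 1.286], [1.0, -0.021, 0.008, 0.035], [-0.006, -0.583, -0.813, 1.046], [0.0, 0.0, 0.0, 1.0]]
tank 0.82 [372. 210.] 7078 med [0.599 0.275 0.098] lo [0.458 0.036 0.004] hi [0.617 0.385 0.194]
lift_grip 0.64 [393. 154.] 178 med [0.527 0.314 0.202] lo [0.495 0.31  0.16 ] hi [0.559 0.322 0.207]
pawl_grip 0.43 [420. 158.] 189 med [0.52  0.378 0.164] lo [0.453 0.34  0.087] hi [0.531 0.419 0.174]
lid_grip 0.89 [327. 179.] 5243 med [0.533 0.165 0.122] lo [0.457 0.044 0.117] hi [0.598 0.287 0.158]
mat 0.58 [185. 215.] 5648 med [ 0.55  -0.187  0.004] lo [ 0.375 -0.256 -0.001] hi [ 0.69  -0.119  0.009]
mat 0.35 [102. 267.] 1238 med [ 0.734 -0.324  0.092] lo [ 0.68  -0.361  0.003] hi [ 0.749 -0.304  0.15 ]
slide_box_mid 0.72 [301. 281.] 3245 med [0.746 0.105 0.033] lo [0.685 0.024 0.002] hi [0.796 0.189 0.037]
slide_box_mid 0.59 [426. 160.] 115
[... 365 characters left out ...]
4], [0.005, -0.139, -0.99, 1.216], [0.0, 0.0, 0.0, 1.0]]
lift_grip 0.78 [154. 244.] 229 med [0.521 0.315 0.205] lo [0.487 0.31  0.159] hi [0.556 0.323 0.209]
lid_grip 0.78 [225. 252.] 6497 med [0.526 0.165 0.123] lo [0.458 0.044 0.119] hi [0.595 0.286 0.159]
mat 0.97 [367. 255.] 6256 med [ 0.527 -0.185  0.004] lo [ 0.373 -0.252 -0.001] hi [ 0.688 -0.118  0.01 ]
slide_box_mid 0.94 [255. 170.] 2255 med [0.733 0.107 0.034] lo [0.681 0.027 0.023] hi [0.786 0.184 0.039]
oil_bottle_mid 0.57 [367. 171.] 122 med [ 0.74  -0.178  0.042] lo [ 0.731 -0.193  0.008] hi [ 0.754 -0.168  0.068]
wash_bottle_mid 0.72 [427. 179.] 721 med [ 0.711 -0.32   0.099] lo [ 0.69  -0.367 -0.   ] hi [ 0.743 -0.303  0.152]
```

View pics/top0.png

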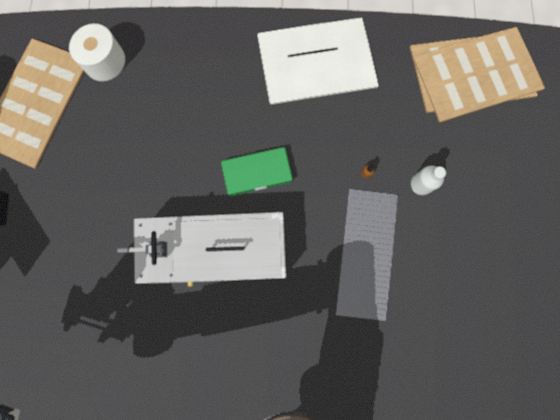

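Run:
```python
from h import *
W=np.load("top0.npy")
def rect(m,n):
    q=W[m][:,:2]; print(n,len(q),cv2.minAreaRect((q*1000).astype(np.float32)))
x,y,z=W[...,0],W[...,1],W[...,2]
rect((z>.117)&(z<.127)&(y>.02)&(y<.295)&(x>.44)&(x<.62),"lidplate")
rect((z>.150)&(z<.165)&(y>.1)&(y<.25)&(x>.44)&(x<.62),"lidbar")
rect((z>.196)&(z<.215)&(y>.28)&(y<.36),"T")
rect((z>.155)&(z<.18)&(y>.37)&(y<.43)&(x>.48)&(x<.58),"pawl")
rect((z>.0035)&(z<.012)&(y>-.28)&(y<-.1)&(x>.35)&(x<.70),"mat")
s=r.get_state();print(R.from_euler("xyz",s["eef_rot"],degrees=True).as_matrix().round(3))
```

```text
lidplate 6785 ((532.6951293945312, 165.1745147705078), (153.89744567871094, 267.4836730957031), 3.8999814987182617)
lidbar 166 ((527.5159301757812, 165.80850219726562), (9.991336822509766, 88.46908569335938), 3.9178102016448975)
T 202 ((521.3397216796875, 316.3601989746094), (74.21099090576172, 12.027226448059082), 3.527233839035034)
pawl 62 ((517.1939697265625, 389.1015625), (7.137138366699219, 35.48484420776367), 3.4312615394592285)
mat 4277 ((524.8256225585938, -189.88967895507812), (177.87583923339844, 349.2326965332031), 89.86190795898438)
[[-0.    -0.236 -0.972]
 [ 0.    -0.972  0.236]
 [-1.    -0.     0.   ]]
```

The top view shows the lidded tank at (210,248), T-handle at (155,247), pawl lever at (128,250), mat at (367,255), slide box at (257,170), and the bottles at (368,171) and (428,180). Free bench lies right of the mat, so the lid goes there.

```bash
cat >> h.py <<'E'
def Rt(th):
    c,s=np.cos(np.radians(th)),np.sin(np.radians(th)); return R.from_matrix(np.array([[0,c,s],[0,s,-c],[-1,0,0]]))
def go(*wps,start=None):
    """print call numbers (final row values) through waypoints (x,y,z,theta)"""
    s=r.get_state(); p=np.array(s["tcp_pos"]); Rc=R.from_euler("xyz",s["eef_rot"],degrees=True)
    for w in wps:
        t=np.array(w[:3],float); Rg=Rt(w[3])
        d=Rg.as_matrix()[:,1]
        while True:
            sh=Rc.inv().apply(t-p); tn=(Rc.inv()*Rg).as_rotvec()
            f=min(1,.149/max(1e-9,np.abs(sh).max()), .2/max(1e-9,np.linalg.norm(sh)), np.radians(40)/max(1e-9,np.linalg.norm(tn)))
            print(np.round(sh*f/.15,3).tolist(),np.round(tn*f/(np.pi/4),3).tolist(),"" if f<1 else "-> %s"%(w,))
            p=p+Rc.apply(sh*f); Rc=Rc*R.from_rotvec(tn*f)
            if f==1: break
E
python3 - <<'E'
from h import *
go((.159,.656,.30,256.4),(.517,.166,.30,183.5))
W=np.load("top0.npy");x,y,z=W[...,0],W[...,1],W[...,2]
# mat edges
for xx in (.40,.45,.5,.55,.6,.65):
    m=(abs(x-xx)<.006)&(z>.0035)&(z<.012)&(y>-.28)&(y<-.1); print(xx,np.percentile(y[m],[1,3,97,99]).round(3),m.sum())
for yy in (-.23,-.19,-.15):
    m=(abs(y-yy)<.006)&(z>.0035)&(z<.012)&(x>.35)&(x<.70); print(yy,np.percentile(x[m],[1,3,97,99]).round(3),m.sum())
E
```

```text
[-0.363, -0.0, 0.0] [-0.001, 0.0, 0.0] -> (0.159, 0.656, 0.3, 256.4)
[0.0, 0.841, -0.993] [0.521, -0.0, 0.0] 
[0.0, 0.3, -0.993] [0.415, -0.0, -0.0] 
[0.0, -0.033, -0.993] [0.398, -0.0, -0.0] 
[0.0, -0.242, -0.671] [0.285, -0.0, -0.0] -> (0.517, 0.166, 0.3, 183.5)
0.4 [-0.261 -0.236 -0.11  -0.108] 178
0.45 [-0.258 -0.245 -0.116 -0.109] 156
0.5 [-0.265 -0.25  -0.121 -0.118] 159
0.55 [-0.249 -0.246 -0.125 -0.119] 155
0.6 [-0.267 -0.254 -0.13  -0.121] 165
0.65 [-0.263 -0.258 -0.128 -0.112] 158
-0.23 [0.363 0.373 0.68  0.686] 395
-0.19 [0.368 0.375 0.685 0.692] 387
-0.15 [0.372 0.377 0.685 0.696] 387
```

Call:
{"fn": "send_rows", "kwargs": {"plan": [[[-0.36,0,0],[0,0,0]],[[-0.36,0,0],[0,0,0]],[[-0.36,0,0],[0,0,0]],[[-0.36,0,0],[0,0,0]],[[-0.36,0,0],[0,0,0]]], "jaw": 1, "force": 30}}

```text
time_s: 1.5
tcp_pos: [0.1589, 0.6555, 0.2985]
eef_rot: [94.6, 89.9, -99.0]
contact_force: [0.6, 0.1, -0.2]
gripper_width: 0.0879
```

Call:
{"fn": "send_rows", "kwargs": {"plan": [[[0,0.2,-0.24],[0.13,0,0]],[[0,0.4,-0.48],[0.26,0,0]],[[0,0.6,-0.72],[0.39,0,0]],[[0,0.84,-0.99],[0.52,0,0]],[[0,0.84,-0.99],[0.52,0,0]]]}}

```text
time_s: 2.0
tcp_pos: [0.2756, 0.494, 0.2988]
eef_rot: [119.4, 89.9, -98.0]
contact_force: [0.1, 1.8, -0.3]
gripper_width: 0.0876
```

Call:
{"fn": "send_rows", "kwargs": {"plan": [[[0,0.08,-0.25],[0.1,0,0]],[[0,0.15,-0.5],[0.2,0,0]],[[0,0.22,-0.75],[0.3,0,0]],[[0,0.3,-0.99],[0.415,0,0]],[[0,0.3,-0.99],[0.415,0,0]]]}}

```text
time_s: 2.5
tcp_pos: [0.3675, 0.365, 0.2988]
eef_rot: [136.4, 89.8, -100.0]
contact_force: [-0.2, 0.6, 0.4]
gripper_width: 0.0875
```

Call:
{"fn": "send_rows", "kwargs": {"plan": [[[0,-0.01,-0.25],[0.1,0,0]],[[0,-0.02,-0.5],[0.2,0,0]],[[0,-0.03,-0.75],[0.3,0,0]],[[0,-0.03,-0.99],[0.4,0,0]],[[0,-0.03,-0.99],[0.4,0,0]]]}}

```text
time_s: 3.0
tcp_pos: [0.4547, 0.2416, 0.2985]
eef_rot: [149.2, 89.7, -105.4]
contact_force: [0.0, 1.0, -1.1]
gripper_width: 0.0876
```

Call:
{"fn": "send_rows", "kwargs": {"plan": [[[0,-0.08,-0.2],[0.1,0,0]],[[0,-0.16,-0.4],[0.2,0,0]],[[0,-0.24,-0.67],[0.285,0,0]],[[0,-0.24,-0.67],[0.285,0,0]],[[0,-0.24,-0.67],[0.285,0,0]]]}}

```text
time_s: 3.5
tcp_pos: [0.5162, 0.1541, 0.2981]
eef_rot: [152.7, 89.7, -114.8]
contact_force: [0.6, 0.5, -0.3]
gripper_width: 0.0876
```

Run:
```python
from h import *
st()
p=r.capture("wrist"); save(p,"w1"); W=cloud(p)
x,y,z=W[...,0],W[...,1],W[...,2]
def pr(m,n):
    q=W[m]; 
    if len(q)<5: return print(n,len(q))
    print(n,len(q),np.median(q,0).round(4),cv2.minAreaRect((q[:,:2]*1000).astype(np.float32)))
pr((z>.154)&(z<.168)&(y>.1)&(y<.25)&(x>.44)&(x<.62),"lidbar")
pr((z>.196)&(z<.215)&(y>.28)&(y<.36)&(abs(x-.52)<.05),"T")
pr((z>.155)&(z<.18)&(y>.36)&(y<.43)&(x>.48)&(x<.58),"pawl")
for yy in (.08,.12,.16,.20,.24,.26):
    m=(abs(y-yy)<.004)&(z>.115)&(z<.13)&(x>.4)&(x<.65); print(yy,np.percentile(x[m],[1,99]).round(4) if m.sum() else None,m.sum())
    m=(abs(y-yy)<.004)&(z>.154)&(z<.168)&(x>.4)&(x<.65); print("  bar",np.median(x[m]).round(4),z[m].max() if m.sum() else None,m.sum())
```

```text
{'time_s': 3.5, 'tcp_pos': [0.5162, 0.1541, 0.2981], 'eef_rot': [152.7171, 89.6554, -114.7666], 'contact_force': [0.5722, 0.5186, -0.2951], 'gripper_width': 0.0876, 'joints': [37.5927, 6.0041, -11.6384, 0.1675, -72.6628, -35.1268]}
lidbar 928 [0.5252 0.1608 0.1614] ((525.32666015625, 163.86920166015625), (10.036100387573242, 88.06597137451172), 3.667678117752075)
T 0
pawl 0
0.08 [0.4619 0.6105] 1266
  bar nan None 0
0.12 [0.4595 0.609 ] 1155
  bar 0.5278 0.1622978812675912 46
0.16 [0.4568 0.6059] 956
  bar 0.5256 0.1640685298049327 82
0.2 [0.4541 0.6036] 881
  bar 0.5225 0.16415459687563239 75
0.24 [0.4558 0.599 ] 403
  bar nan None 0
0.26 None 0
  bar nan None 0
  return _methods._mean(a, axis=axis, dtype=dtype,
  ret = ret.dtype.type(ret / rcount)
```

View pics/w1.png

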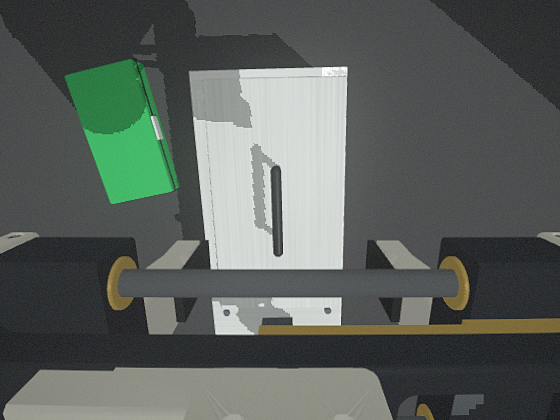

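The wrist view shows the closed lid, its bar from (276,168) to (278,255); measured bar middle is (0.525, 0.164), yaw 3.7°, which agrees with the top view.

Run:
```python
from h import *
go((.525,.164,.20,183.7),(.525,.164,.157,183.7))
```

```text
[0.655, -0.065, 0.063] [-0.025, -0.007, -0.003] -> (0.525, 0.164, 0.2, 183.7)
[0.287, 0.0, -0.0] [0.0, 0.0, 0.0] -> (0.525, 0.164, 0.157, 183.7)
```

Call:
{"fn": "send_rows", "kwargs": {"plan": [[[0.2,-0.065,0.063],[-0.025,-0.007,0]],[[0.4,-0.065,0.063],[-0.025,-0.007,0]],[[0.655,-0.065,0.063],[-0.025,-0.007,0]],[[0.655,-0.065,0.063],[-0.025,-0.007,0]],[[0.655,-0.065,0.063],[-0.025,-0.007,0]]]}}

```text
time_s: 4.05
tcp_pos: [0.5249, 0.1649, 0.2005]
eef_rot: [102.8, 89.8, -163.3]
contact_force: [1.6, 0.4, 1.0]
gripper_width: 0.0879
```

Call:
{"fn": "send_rows", "kwargs": {"plan": [[[0.15,0,0],[0,0,0]],[[0.29,0,0],[0,0,0]],[[0.29,0,0],[0,0,0]],[[0.29,0,0],[0,0,0]],[[0.29,0,0],[0,0,0]]]}}

```text
time_s: 4.55
tcp_pos: [0.5258, 0.1656, 0.1592]
eef_rot: [11.4, 90.0, 105.3]
contact_force: [-0.1, -0.4, -0.6]
gripper_width: 0.0876
```

Call:
{"fn": "send_rows", "kwargs": {"plan": [[[0,0,0],[0,0,0]],[[0,0,0],[0,0,0]],[[0,0,0],[0,0,0]],[[0,0,0],[0,0,0]],[[0,0,0],[0,0,0]]], "jaw": -1, "force": 45}}

```text
time_s: 5.05
tcp_pos: [0.5258, 0.1656, 0.1592]
eef_rot: [21.4, 90.0, 115.3]
contact_force: [0.7, -0.6, -0.7]
gripper_width: 0.0533
```

Call:
{"fn": "send_rows", "kwargs": {"plan": [[[0,0,0],[0,0,0]],[[0,0,0],[0,0,0]],[[-0.1,0,0],[0,0,0]],[[-0.2,0,0],[0,0,0]],[[-0.2,0,0],[0,0,0]]]}}

```text
time_s: 5.55
tcp_pos: [0.5269, 0.1661, 0.1911]
eef_rot: [-57.3, 89.8, 36.6]
contact_force: [0.4, 0.5, -0.2]
gripper_width: 0.0129
```

Run:
```python
from h import *
s=st(); p=s["tcp_pos"]
go((p[0],p[1],.24,183.7),(.50,-.42,.24,180),(.50,-.42,.06,180),(.50,-.42,.037,180))
```

```text
{'time_s': 5.55, 'tcp_pos': [0.5269, 0.1661, 0.1911], 'eef_rot': [-57.3205, 89.8056, 36.5812], 'contact_force': [0.3727, 0.4744, -0.2009], 'gripper_width': 0.0129, 'joints': [37.8208, 11.4274, -19.511, 0.0049, -58.8672, -33.9216]}
[-0.326, -0.001, 0.001] [0.004, 0.002, 0.004] -> (np.float64(0.5268576836001448), np.float64(0.16613997133405303), 0.24, 183.7)
[-0.0, 0.11, -0.993] [0.021, 0.0, -0.0] 
[-0.0, 0.094, -0.993] [0.021, 0.0, -0.0] 
[-0.0, 0.077, -0.993] [0.021, 0.0, -0.0] 
[-0.0, 0.056, -0.917] [0.019, 0.0, 0.0] -> (0.5, -0.42, 0.24, 180)
[0.993, 0.0, 0.0] [-0.0, 0.0, 0.0] 
[0.207, 0.0, 0.0] [0.0, 0.0, 0.0] -> (0.5, -0.42, 0.06, 180)
[0.153, 0.0, 0.0] [0.0, 0.0, 0.0] -> (0.5, -0.42, 0.037, 180)
```

The fingers close at only about 70 mm/s, so I rose too early. Going back to grip again.

Call:
{"fn": "send_rows", "kwargs": {"plan": [[[0,0,0],[0,0,0]],[[0,0,0],[0,0,0]],[[0,0,0],[0,0,0]],[[0,0,0],[0,0,0]],[[0,0,0],[0,0,0]]], "jaw": 0}}

```text
time_s: 6.05
tcp_pos: [0.5267, 0.166, 0.1907]
eef_rot: [-57.1, 89.8, 36.8]
contact_force: [-0.5, 0.1, 0.5]
gripper_width: 0.0427
```

Run:
```python
from h import *
s=st()
p=r.capture("top"); W=cloud(p)
x,y,z=W[...,0],W[...,1],W[...,2]
for d in r.trace(p,"lid_grip")[:1]:
    q=W[d["mask"]]; print(d["score"],np.nanmedian(q,0)); q=q[(q[:,2]>.11)&(q[:,2]<.13)]; print(cv2.minAreaRect((q[:,:2]*1000).astype(np.float32)))
p=r.capture("wrist"); save(p,"w2"); W=cloud(p);x,y,z=W[...,0],W[...,1],W[...,2]
m=(z>.154)&(z<.17)&(y>.09)&(y<.25)&(x>.44)&(x<.62); q=W[m]; print(len(q),np.median(q,0),cv2.minAreaRect((q[:,:2]*1000).astype(np.float32)))
go((.525,.164,.157,183.7))
```

```text
{'time_s': 6.05, 'tcp_pos': [0.5267, 0.166, 0.1907], 'eef_rot': [-57.0795, 89.8465, 36.8225], 'contact_force': [-0.5309, 0.1302, 0.5034], 'gripper_width': 0.0427, 'joints': [37.82, 11.4531, -19.5341, 0.0031, -58.8592, -33.9197]}
0.89 [0.52610459 0.09364301 0.12275588]
((528.857666015625, 146.7652130126953), (141.07644653320312, 215.79031372070312), 3.5786752700805664)
1797 [0.52605977 0.14994488 0.16130873] ((525.382080078125, 163.89956665039062), (10.031755447387695, 88.73011779785156), 3.605057954788208)
[0.226, 0.014, -0.014] [0.005, 0.002, 0.003] -> (0.525, 0.164, 0.157, 183.7)
```

View pics/w2.png

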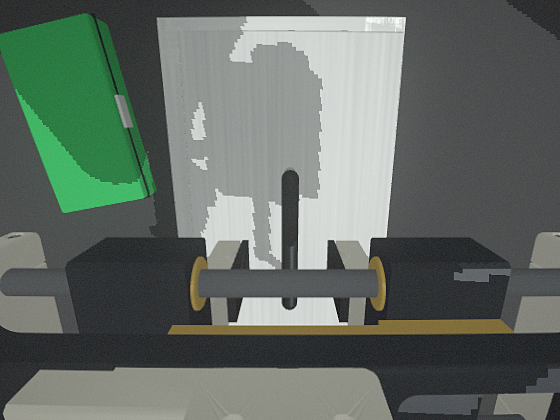

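The bar at (290,240) still sits between the fingers and the lid hasn't moved. Gripping again, with a longer close.

Call:
{"fn": "send_rows", "kwargs": {"plan": [[[0.12,0.014,-0.014],[0,0,0]],[[0.23,0.014,-0.014],[0,0,0]],[[0.23,0.014,-0.014],[0,0,0]],[[0.23,0.014,-0.014],[0,0,0]],[[0.23,0.014,-0.014],[0,0,0]]]}}

```text
time_s: 6.7
tcp_pos: [0.5255, 0.1642, 0.1573]
eef_rot: [-61.5, 89.8, 32.4]
contact_force: [-0.4, 0.1, 0.3]
gripper_width: 0.0439
```

Call:
{"fn": "send_rows", "kwargs": {"plan": [[[0,0,0],[0,0,0]],[[0,0,0],[0,0,0]],[[0,0,0],[0,0,0]],[[0,0,0],[0,0,0]],[[0,0,0],[0,0,0]]], "jaw": -1}}

```text
time_s: 7.2
tcp_pos: [0.5256, 0.1643, 0.1574]
eef_rot: [-61.6, 89.7, 32.4]
contact_force: [-2.6, -0.7, 1.5]
gripper_width: 0.0093
```

Call:
{"fn": "send_rows", "kwargs": {"plan": [[[0,0,0],[0,0,0]],[[0,0,0],[0,0,0]],[[0,0,0],[0,0,0]],[[0,0,0],[0,0,0]],[[0,0,0],[0,0,0]]]}}

```text
time_s: 7.7
tcp_pos: [0.5255, 0.1642, 0.1575]
eef_rot: [-61.8, 89.7, 32.2]
contact_force: [-0.4, -0.2, 1.6]
gripper_width: 0.0084
```

Call:
{"fn": "send_rows", "kwargs": {"plan": [[[-0.1,0,0],[0,0,0]],[[-0.2,0,0],[0,0,0]],[[-0.3,0,0],[0,0,0]],[[-0.4,0,0],[0,0,0]],[[-0.5,0,0],[0,0,0]]]}}

```text
time_s: 8.2
tcp_pos: [0.5248, 0.1639, 0.2324]
eef_rot: [-55.6, 89.8, 38.3]
contact_force: [0.0, -0.6, -2.4]
gripper_width: 0.0084
```

Run:
```python
from h import *
s=st(); p=s["tcp_pos"]
go((p[0],p[1],.25,183.7),(.50,-.42,.25,180),(.50,-.42,.06,180),(.50,-.42,.040,180))
```

```text
{'time_s': 8.2, 'tcp_pos': [0.5248, 0.1639, 0.2324], 'eef_rot': [-55.6055, 89.8169, 38.2995], 'contact_force': [0.0223, -0.5906, -2.4467], 'gripper_width': 0.0084, 'joints': [37.7615, 9.2218, -16.5027, -0.0019, -64.0924, -33.8556]}
[-0.118, -0.0, 0.0] [0.005, 0.002, 0.003] -> (np.float64(0.524753889048966), np.float64(0.16387878150954416), 0.25, 183.7)
[-0.0, 0.107, -0.993] [0.021, 0.0, 0.0] 
[-0.0, 0.09, -0.993] [0.021, 0.0, 0.0] 
[-0.0, 0.073, -0.993] [0.021, 0.0, 0.0] 
[0.0, 0.052, -0.902] [0.019, -0.0, 0.0] -> (0.5, -0.42, 0.25, 180)
[0.993, 0.0, 0.0] [-0.0, 0.0, 0.0] 
[0.273, 0.0, 0.0] [0.0, 0.0, 0.0] -> (0.5, -0.42, 0.06, 180)
[0.133, 0.0, 0.0] [0.0, 0.0, 0.0] -> (0.5, -0.42, 0.04, 180)
```

Call:
{"fn": "send_rows", "kwargs": {"plan": [[[-0.1,0.02,-0.1],[0.0,0,0]],[[-0.12,0.04,-0.3],[0.01,0,0]],[[-0.12,0.06,-0.5],[0.02,0,0]],[[-0.12,0.08,-0.75],[0.02,0,0]],[[-0.12,0.1,-1],[0.02,0,0]]]}}

```text
time_s: 8.7
tcp_pos: [0.5192, 0.012, 0.2495]
eef_rot: [-38.2, 89.9, 54.8]
contact_force: [0.1, -0.3, -3.2]
gripper_width: 0.0084
```

Call:
{"fn": "send_rows", "kwargs": {"plan": [[[0,0.02,-0.25],[0,0,0]],[[0,0.04,-0.5],[0.01,0,0]],[[0,0.06,-0.75],[0.02,0,0]],[[0,0.09,-1],[0.02,0,0]],[[0,0.09,-1],[0.02,0,0]]]}}

```text
time_s: 9.2
tcp_pos: [0.5125, -0.1418, 0.2484]
eef_rot: [15.7, 89.9, 107.7]
contact_force: [0.2, 0.7, -2.7]
gripper_width: 0.0085
```

Call:
{"fn": "send_rows", "kwargs": {"plan": [[[0,0.02,-0.25],[0,0,0]],[[0,0.04,-0.5],[0.01,0,0]],[[0,0.06,-0.75],[0.02,0,0]],[[0,0.07,-1],[0.02,0,0]],[[0,0.07,-1],[0.02,0,0]]]}}

```text
time_s: 9.7
tcp_pos: [0.5064, -0.2951, 0.2469]
eef_rot: [57.1, 89.8, 148.0]
contact_force: [-0.2, 0.4, -3.6]
gripper_width: 0.0082
```

Call:
{"fn": "send_rows", "kwargs": {"plan": [[[0,0.01,-0.2],[0,0,0]],[[0,0.02,-0.4],[0.01,0,0]],[[0,0.04,-0.6],[0.02,0,0]],[[0,0.05,-0.8],[0.02,0,0]],[[0,0.05,-0.9],[0.02,0,0]]]}}

```text
time_s: 10.2
tcp_pos: [0.5004, -0.4315, 0.2456]
eef_rot: [59.0, 89.7, 148.9]
contact_force: [-0.9, 1.5, -3.3]
gripper_width: 0.0087
```

Run:
```python
from h import *
s=st(); p=s["tcp_pos"]
W=cloud(r.capture("top")); x,y,z=W[...,0],W[...,1],W[...,2]
m=(y<-.28)&(y>-.56)&(x>.38)&(x<.62); print("heights",np.nanpercentile(z[m],[1,5,50,95]).round(3))
print("bench obstructions under lid:",((z>.01)&(z<.12)&m).sum())
go((p[0],p[1],.06,180),(p[0],p[1],.040,180))
```

```text
{'time_s': 10.2, 'tcp_pos': [0.5004, -0.4315, 0.2456], 'eef_rot': [58.9857, 89.7325, 148.8608], 'contact_force': [-0.855, 1.5197, -3.3059], 'gripper_width': 0.0087, 'joints': [-23.9171, 19.3758, -1.0208, -0.0358, -69.8688, 23.8046]}
heights [-0.005 -0.003  0.212  0.653]
bench obstructions under lid: 0
[0.993, -0.004, 0.005] [-0.003, 0.002, -0.004] 
[0.243, -0.0, 0.001] [-0.001, 0.0, -0.001] -> (np.float64(0.5004403134512189), np.float64(-0.43152904454215996), 0.06, 180)
[0.133, -0.0, -0.0] [-0.0, 0.0, -0.0] -> (np.float64(0.5004403134512189), np.float64(-0.43152904454215996), 0.04, 180)
```

Call:
{"fn": "send_rows", "kwargs": {"plan": [[[0.25,0,0],[0,0,0]],[[0.5,0,0],[0,0,0]],[[0.75,0,0],[0,0,0]],[[1,0,0],[0,0,0]],[[1,0,0],[0,0,0]]]}}

```text
time_s: 10.75
tcp_pos: [0.4965, -0.4294, 0.0894]
eef_rot: [59.6, 89.1, 149.4]
contact_force: [-0.8, 0.2, -3.6]
gripper_width: 0.0083
```

Call:
{"fn": "send_rows", "kwargs": {"plan": [[[0.1,0,0],[0,0,0]],[[0.2,0,0],[0,0,0]],[[0.27,0,0],[0,0,0]],[[0.33,0,0],[0,0,0]],[[0.34,0,0],[0,0,0]]]}}

```text
time_s: 11.25
tcp_pos: [0.4961, -0.4291, 0.0385]
eef_rot: [60.2, 89.1, 150.0]
contact_force: [-1.0, 2.5, 3.8]
gripper_width: 0.0085
```

Run:
```python
from h import *
s=st(); p=s["tcp_pos"]; print((p[2]-.038)/.15)
```

```text
{'time_s': 11.25, 'tcp_pos': [0.4961, -0.4291, 0.0385], 'eef_rot': [60.1799, 89.1153, 149.9973], 'contact_force': [-0.9756, 2.5349, 3.7515], 'gripper_width': 0.0085, 'joints': [-23.9069, 29.9181, -14.14, -0.1288, -46.8216, 23.8132]}
0.003600510445523157
```

On the bench with light contact. Releasing and rising.

Call:
{"fn": "send_rows", "kwargs": {"plan": [[[0,0,0],[0,0,0]],[[0,0,0],[0,0,0]],[[0,0,0],[0,0,0]],[[0,0,0],[0,0,0]],[[0,0,0],[0,0,0]]], "jaw": 0}}

```text
time_s: 11.75
tcp_pos: [0.4962, -0.4292, 0.0389]
eef_rot: [60.2, 89.1, 150.0]
contact_force: [-0.1, -0.6, -0.4]
gripper_width: 0.0415
```

Call:
{"fn": "send_rows", "kwargs": {"plan": [[[-0.2,0,0],[0,0,0]],[[-0.45,0,0],[0,0,0]],[[-0.7,0,0],[0,0,0]],[[-1,0,0],[0,0,0]],[[-1,0,0],[0,0,0]]]}}

```text
time_s: 12.25
tcp_pos: [0.501, -0.4325, 0.1965]
eef_rot: [76.7, 89.8, 166.6]
contact_force: [-0.7, -0.5, -0.4]
gripper_width: 0.0434
```

Call:
{"fn": "send_rows", "kwargs": {"plan": [[[-0.25,0,0],[0,0,0]],[[-0.5,0,0],[0,0,0]],[[-0.75,0,0],[0,0,0]],[[-0.75,0,0],[0,0,0]],[[-0.75,0,0],[0,0,0]]]}}

```text
time_s: 12.75
tcp_pos: [0.5017, -0.4326, 0.3101]
eef_rot: [90.7, 89.9, -179.5]
contact_force: [0.0, 0.3, -0.9]
gripper_width: 0.0435
```

Run:
```python
from h import *
s=st(); p=s["tcp_pos"]
p=r.capture("wrist"); W=cloud(p); save(p,"w3"); z=W[...,2];x=W[...,0];y=W[...,1]
for d in r.trace(p,"lid_grip")[:1]: 
    q=W[d["mask"]]; print("lid",d["score"],np.nanmedian(q,0))
m=(z>.02)&(z<.06)&(abs(x-.5)<.08)&(y<-.3); q=W[m]; print(len(q),np.median(q,0),cv2.minAreaRect((q[:,:2]*1000).astype(np.float32)))
p=r.capture("top"); W=cloud(p); save(p,"t2"); z=W[...,2];x=W[...,0];y=W[...,1]
th=np.radians(3.6);c,sn=np.cos(th),np.sin(th)
X=(x-.525)*c+(y-.164)*sn; Y=-(x-.525)*sn+(y-.164)*c
for nm in ("basket0_mid",):
    for d in r.trace(p,nm)[:4]:
        m=d["mask"]; print(nm,round(d["score"],2),d["uv"],np.nanmedian(X[m]).round(3),np.nanmedian(Y[m]).round(3),np.nanmedian(z[m]).round(3),np.nanmax(z[m]).round(3))
m=(abs(X)<.05)&(abs(Y)<.115)&(z>.085)&(z<.112)
print("bars",m.sum(),np.histogram(Y[m],np.arange(-.115,.12,.01)))
m=(z>.196)&(z<.215)&(y>.28)&(y<.36)&(abs(x-.52)<.05); q=W[m]; print("T",np.median(q,0),cv2.minAreaRect((q[:,:2]*1000).astype(np.float32)))
go((.5,-.43,.32,180),(.516,.312,.32,273.6),(.516,.312,.22,273.6))
```

```text
{'time_s': 12.75, 'tcp_pos': [0.5017, -0.4326, 0.3101], 'eef_rot': [90.6679, 89.9417, -179.4603], 'contact_force': [0.0271, 0.3349, -0.8797], 'gripper_width': 0.0435, 'joints': [-23.9311, 17.6451, 4.8052, 0.0248, -77.2132, 23.7973]}
lid 0.89 [ 0.49601189 -0.44492405  0.00424837]
499 [ 0.49600367 -0.43154266  0.0422311 ] ((495.20062255859375, -428.9682312011719), (89.34220886230469, 9.7155179977417), 89.88330078125)
basket0_mid 0.73 [258.2, 247.0] 0.006 -0.072 0.05 0.113
bars 275 (array([ 0, 12, 14, 16, 18, 17, 14,  0,  0,  7, 16, 16, 15, 17, 17,  5, 14,
       15, 14, 13, 15, 18,  2]), array([-0.115, -0.105, -0.095, -0.085, -0.075, -0.065, -0.055, -0.045,
       -0.035, -0.025, -0.015, -0.005,  0.005,  0.015,  0.025,  0.035,
        0.045,  0.055,  0.065,  0.075,  0.085,  0.095,  0.105,  0.115]))
T [0.52126403 0.31561933 0.20464897] ((521.3584594726562, 316.8648681640625), (74.25056457519531, 12.451884269714355), 3.243496894836426)
[-0.083, 0.007, 0.016] [-0.003, 0.002, -0.007] -> (0.5, -0.43, 0.32, 180)
[-0.0, -0.021, 0.993] [-0.418, -0.0, -0.0] 
[0.0, -0.362, 0.993] [-0.444, -0.0, -0.0] 
[0.0, -0.834, 0.993] [-0.545, -0.0, -0.0] 
[-0.0, -0.993, 0.472] [-0.462, -0.0, -0.0] 
[0.0, -0.498, 0.04] [-0.21, -0.0, -0.0] -> (0.516, 0.312, 0.32, 273.6)
[0.667, 0.0, 0.0] [0.0, -0.0, -0.0] -> (0.516, 0.312, 0.22, 273.6)
```

View pics/t2.png

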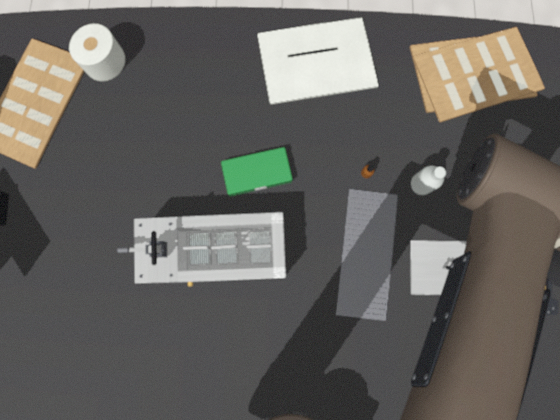

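The tank holds three baskets, at (201,247), (227,247) and (259,246); the lid lies flat at about (438,267). Next is the T-handle.

Call:
{"fn": "send_rows", "kwargs": {"plan": [[[-0.05,0,0.25],[-0.1,0,0]],[[-0.08,0,0.5],[-0.2,0,0]],[[-0.08,0,0.75],[-0.3,0,0]],[[-0.08,0,1],[-0.42,0,0]],[[-0.08,0,1],[-0.42,0,0]]]}}

```text
time_s: 13.45
tcp_pos: [0.5012, -0.279, 0.3197]
eef_rot: [44.7, 89.6, 153.8]
contact_force: [0.9, -0.2, 1.1]
gripper_width: 0.0438
```

Call:
{"fn": "send_rows", "kwargs": {"plan": [[[0,-0.09,0.25],[-0.11,0,0]],[[0,-0.18,0.5],[-0.22,0,0]],[[0,-0.27,0.75],[-0.33,0,0]],[[0,-0.36,1],[-0.44,0,0]],[[0,-0.36,1],[-0.44,0,0]]]}}

```text
time_s: 13.95
tcp_pos: [0.5031, -0.1166, 0.3196]
eef_rot: [22.7, 89.6, 152.0]
contact_force: [0.7, -0.7, -0.3]
gripper_width: 0.0439
```

Call:
{"fn": "send_rows", "kwargs": {"plan": [[[0,-0.2,0.25],[-0.13,0,0]],[[0,-0.4,0.5],[-0.26,0,0]],[[0,-0.6,0.75],[-0.4,0,0]],[[0,-0.83,1],[-0.54,0,0]],[[0,-0.83,1],[-0.54,0,0]]]}}

```text
time_s: 14.45
tcp_pos: [0.5049, 0.0822, 0.3193]
eef_rot: [2.3, 89.6, 156.3]
contact_force: [-0.9, -0.4, -0.4]
gripper_width: 0.0436
```

Call:
{"fn": "send_rows", "kwargs": {"plan": [[[0,-0.25,0.12],[-0.11,0,0]],[[0,-0.5,0.24],[-0.22,0,0]],[[0,-0.75,0.36],[-0.33,0,0]],[[0,-1,0.47],[-0.46,0,0]],[[0,-1,0.47],[-0.46,0,0]]]}}

```text
time_s: 14.95
tcp_pos: [0.508, 0.2509, 0.3182]
eef_rot: [-5.7, 89.5, 169.2]
contact_force: [0.0, -0.2, -0.5]
gripper_width: 0.0437
```

Run:
```python
from h import *
s=st()
p=r.capture("wrist"); save(p,"w4"); W=cloud(p); z=W[...,2];x=W[...,0];y=W[...,1]
m=(z>.196)&(z<.215)&(y>.28)&(y<.36)&(abs(x-.52)<.05); q=W[m]; print("T",len(q),np.median(q,0) if len(q) else 0,cv2.minAreaRect((q[:,:2]*1000).astype(np.float32)) if len(q) else 0)
go((.516,.311,.32,273.6),(.516,.311,.23,273.6),(.516,.311,.20,273.6))
```

```text
{'time_s': 14.95, 'tcp_pos': [0.508, 0.2509, 0.3182], 'eef_rot': [-5.6872, 89.5148, 169.2113], 'contact_force': [0.0186, -0.1572, -0.4855], 'gripper_width': 0.0437, 'joints': [45.7991, 8.322, -6.1077, -0.4177, -75.8378, 39.2026]}
T 1186 [0.52310782 0.31491699 0.20517524] ((520.40283203125, 316.0284118652344), (75.02587890625, 12.476043701171875), 4.473424911499023)
[-0.011, -0.416, -0.017] [-0.198, 0.011, 0.001] -> (0.516, 0.311, 0.32, 273.6)
[0.6, 0.0, -0.0] [-0.0, 0.0, 0.0] -> (0.516, 0.311, 0.23, 273.6)
[0.2, 0.0, -0.0] [-0.0, 0.0, -0.0] -> (0.516, 0.311, 0.2, 273.6)
```

Call:
{"fn": "send_rows", "kwargs": {"plan": [[[0,-0.15,-0.05],[-0.1,0.01,0]],[[0,-0.3,-0.09],[-0.2,0.01,0]],[[0,-0.44,-0.09],[-0.2,0.01,0]],[[0,-0.44,-0.03],[-0.2,0.01,0]],[[0,-0.44,-0.03],[-0.2,0.01,0]]]}}

```text
time_s: 15.5
tcp_pos: [0.5177, 0.3141, 0.3179]
eef_rot: [-15.2, 89.9, 168.3]
contact_force: [0.6, 0.2, 0.7]
gripper_width: 0.044
```

Run:
```python
from h import *
s=st()
p=r.capture("wrist"); save(p,"w4"); W=cloud(p); z=W[...,2];x=W[...,0];y=W[...,1]
m=(z>.198)&(z<.215)&(y>.28)&(y<.36)&(abs(x-.52)<.05); q=W[m]; print("T",len(q),np.median(q,0) if len(q) else 0,cv2.minAreaRect((q[:,:2]*1000).astype(np.float32)) if len(q) else 0)
go((.519,.315,.23,273.6),(.519,.315,.20,273.6))
```

```text
{'time_s': 15.5, 'tcp_pos': [0.5177, 0.3141, 0.3179], 'eef_rot': [-15.2452, 89.9037, 168.3245], 'contact_force': [0.5714, 0.226, 0.7294], 'gripper_width': 0.044, 'joints': [49.6555, 11.9504, -1.7902, -0.0869, -76.3056, 43.9349]}
T 1108 [0.52318994 0.31638582 0.20524944] ((520.5134887695312, 316.2386474609375), (74.74737548828125, 11.758049964904785), 4.376648902893066)
[0.588, -0.007, -0.008] [0.0, 0.001, 0.001] -> (0.519, 0.315, 0.23, 273.6)
[0.2, 0.0, 0.0] [-0.0, -0.0, -0.0] -> (0.519, 0.315, 0.2, 273.6)
```

View pics/w4.png

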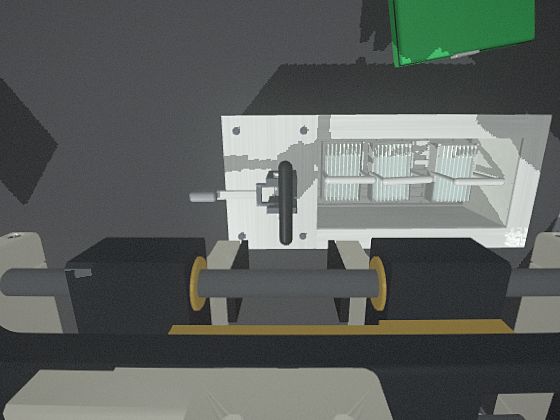

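The wrist view shows the T-handle at (286,203), pawl grip at (204,196) and three baskets at (343,178), (393,178), (455,178). Gripping the T-handle.

Call:
{"fn": "send_rows", "kwargs": {"plan": [[[0.2,-0.01,-0.01],[0,0,0]],[[0.4,-0.014,-0.01],[0,0,0]],[[0.6,-0.014,-0.01],[0,0,0]],[[0.79,-0.014,-0.01],[0,0,0]],[[0.79,-0.014,-0.01],[0,0,0]]], "force": 55}}

```text
time_s: 16.05
tcp_pos: [0.5175, 0.3138, 0.1962]
eef_rot: [27.4, 89.6, -149.1]
contact_force: [0.4, 0.3, 0.0]
gripper_width: 0.0439
```

Call:
{"fn": "send_rows", "kwargs": {"plan": [[[0,0,0],[0,0,0]],[[0,0,0],[0,0,0]],[[0,0,0],[0,0,0]],[[0,0,0],[0,0,0]],[[0,0,0],[0,0,0]]], "jaw": -1}}

```text
time_s: 16.55
tcp_pos: [0.5179, 0.3162, 0.1974]
eef_rot: [-22.2, 89.8, 161.2]
contact_force: [-2.0, 5.0, 2.4]
gripper_width: 0.0101
```

Call:
{"fn": "send_rows", "kwargs": {"plan": [[[0,0,0],[0,0,0]],[[0,0,0],[0,0,0]],[[0,0,0],[0,0,0]],[[0,0,0],[0,0,0]],[[0,0,0],[0,0,0]]]}}

```text
time_s: 17.05
tcp_pos: [0.5179, 0.3162, 0.1975]
eef_rot: [-23.3, 89.8, 160.2]
contact_force: [-0.1, 1.0, -1.0]
gripper_width: 0.0104
```

Call:
{"fn": "send_rows", "kwargs": {"plan": [[[-0.03,0,0],[0,0,0]],[[-0.06,0,0],[0,0,0]],[[-0.09,0,0],[0,0,0]],[[-0.12,0,0],[0,0,0]],[[-0.13,0,0],[0,0,0]]]}}

```text
time_s: 17.55
tcp_pos: [0.5177, 0.3161, 0.2157]
eef_rot: [-11.4, 89.7, 172.0]
contact_force: [4.0, 2.7, -12.7]
gripper_width: 0.0102
```

Call:
{"fn": "send_rows", "kwargs": {"plan": [[[-0.05,0,0],[0,0,0]],[[-0.1,0,0],[0,0,0]],[[-0.15,0,0],[0,0,0]],[[-0.2,0,0],[0,0,0]],[[-0.25,0,0],[0,0,0]]]}}

```text
time_s: 18.05
tcp_pos: [0.5177, 0.3161, 0.2511]
eef_rot: [-2.9, 89.6, -179.5]
contact_force: [7.6, 3.5, -19.9]
gripper_width: 0.0104
```

Call:
{"fn": "send_rows", "kwargs": {"plan": [[[-0.05,0,0],[0,0,0]],[[-0.1,0,0],[0,0,0]],[[-0.15,0,0],[0,0,0]],[[-0.2,0,0],[0,0,0]],[[-0.2,0,0],[0,0,0]]]}}

```text
time_s: 18.55
tcp_pos: [0.5177, 0.3161, 0.2802]
eef_rot: [0.1, 89.5, -176.5]
contact_force: [3.6, 3.1, -11.8]
gripper_width: 0.0104
```

Run:
```python
from h import *
s=st(); print("to .2895:",(.2895-s["tcp_pos"][2])/.15)
W=cloud(r.capture("top")); z=W[...,2];x=W[...,0];y=W[...,1]
```

```text
{'time_s': 18.55, 'tcp_pos': [0.5177, 0.3161, 0.2802], 'eef_rot': [0.119, 89.5026, -176.4887], 'contact_force': [3.6325, 3.0908, -11.7519], 'gripper_width': 0.0104, 'joints': [49.6141, 13.2713, -4.8163, -0.3763, -72.2576, 43.8939]}
to .2895: 0.062170855058569785
```

Call:
{"fn": "send_rows", "kwargs": {"plan": [[[-0.03,0,0],[0,0,0]],[[-0.06,0,0],[0,0,0]],[[-0.075,0,0],[0,0,0]],[[-0.075,0,0],[0,0,0]],[[-0.075,0,0],[0,0,0]]]}}

```text
time_s: 19.1
tcp_pos: [0.5178, 0.3161, 0.2911]
eef_rot: [-0.3, 89.5, -177.0]
contact_force: [3.8, 2.3, -11.0]
gripper_width: 0.0105
```

Run:
```python
from h import *
s=st(); print("lift",s["tcp_pos"][2]-.1975)
p=r.capture("wrist"); W=cloud(p); z=W[...,2];x=W[...,0];y=W[...,1]
m=(z>.27)&(abs(x-.52)<.06)&(abs(y-.316)<.012); print("T top",m.sum(),np.percentile(z[m],[5,50,95]) if m.sum() else 0)
```

```text
{'time_s': 19.1, 'tcp_pos': [0.5178, 0.3161, 0.2911], 'eef_rot': [-0.3476, 89.5036, -176.952], 'contact_force': [3.7545, 2.3459, -11.0388], 'gripper_width': 0.0105, 'joints': [49.6101, 12.9572, -3.8112, -0.3758, -73.5733, 43.8929]}
lift 0.09359993754965018
T top 19839 [0.29741384 0.37139119 0.39005305]
```

Call:
{"fn": "send_rows", "kwargs": {"plan": [[[0.01,0,0],[0,0,0]],[[0.02,0,0],[0,0,0]],[[0.02,0,0],[0,0,0]],[[0.02,0,0],[0,0,0]],[[0.02,0,0],[0,0,0]]]}}

```text
time_s: 19.65
tcp_pos: [0.5178, 0.3161, 0.2881]
eef_rot: [-0.0, 89.5, -176.7]
contact_force: [2.5, 0.9, -10.4]
gripper_width: 0.0104
```

Call:
{"fn": "send_rows", "kwargs": {"plan": [[[0,0,0],[0,0,0]],[[0,0,0],[0,0,0]],[[0,0,0],[0,0,0]],[[0,0,0],[0,0,0]],[[0,0,0],[0,0,0]]], "jaw": 0.1}}

```text
time_s: 20.15
tcp_pos: [0.5178, 0.316, 0.2886]
eef_rot: [-2.3, 89.5, -178.9]
contact_force: [-0.3, 0.1, -0.1]
gripper_width: 0.0443
```

Call:
{"fn": "send_rows", "kwargs": {"plan": [[[-0.15,0,0],[0,0,0]],[[-0.3,0,0],[0,0,0]],[[-0.45,0,0],[0,0,0]],[[-0.6,0,0],[0,0,0]],[[-0.6,0,0],[0,0,0]]]}}

```text
time_s: 20.65
tcp_pos: [0.5196, 0.3165, 0.3826]
eef_rot: [-46.9, 89.7, 136.5]
contact_force: [0.5, 0.2, 0.2]
gripper_width: 0.0482
```

```bash
cat >> h.py <<'E'
T0=np.array([.5296,.168]); TH=np.radians(3.6)
def tank(W):
    c,s=np.cos(TH),np.sin(TH); x,y=W[...,0]-T0[0],W[...,1]-T0[1]
    return x*c+y*s,-x*s+y*c
def w(X,Y):
    c,s=np.cos(TH),np.sin(TH); return T0+np.array([X*c-Y*s,X*s+Y*c])
E
python3 - <<'E'
from h import *
s=st()
p=r.capture("wrist"); save(p,"w5"); W=cloud(p); z=W[...,2];X,Y=tank(W)
for Wn,nm in ((W,"wrist"),(cloud(r.capture("top")),"top")):
    z=Wn[...,2];X,Y=tank(Wn)
    m=(abs(X)<.045)&(abs(Y-.147)<.02)&(z>.25)&(z<.31); print(nm,"T top z (296 expected)",m.sum(),np.percentile(z[m],[50,90]) if m.sum() else 0)
    m=(abs(X)<.03)&(abs(Y)<.112)&(z>.188)&(z<.206); print("bars X,Y",m.sum(),np.median(X[m]) if m.sum() else 0,np.histogram(Y[m],np.arange(-.115,.12,.01))[0], np.median(z[m]))
    m=(abs(X)<.09)&(abs(Y)<.15)&(z>.112)&(z<.126)
    for yy in (-.125,):
        k=m&(abs(Y-yy)<.005); print("rim X range",np.percentile(X[k],[1,99]),k.sum())
    k=m&(abs(abs(X)-.064)<.006); print("rim Y min",np.percentile(Y[k],1))
E
```

```text
{'time_s': 20.65, 'tcp_pos': [0.5196, 0.3165, 0.3826], 'eef_rot': [-46.8745, 89.7332, 136.5264], 'contact_force': [0.4815, 0.1908, 0.1652], 'gripper_width': 0.0482, 'joints': [49.5547, 11.1794, 5.4226, -0.2678, -84.2291, 43.8731]}
wrist T top z (296 expected) 1345 [0.29486842 0.29620484]
bars X,Y 1320 0.0035683760562903863 [ 7 69 70 74 72 73 59  0  0 48 73 77 75 80 76 13 77 83 81 79 76 58  0] 0.1975649547977093
rim X range [-0.07311704  0.07614967] 749
rim Y min -0.1337673276025905
top T top z (296 expected) 0 0
bars X,Y 331 0.005187925726645828 [ 6 16 21 20 17 20  9  0  0 16 21 16 22 18 17  3 17 19 17 23 18 15  0] 0.1975227207177399
rim X range [-0.0713472   0.07848358] 280
rim Y min -0.13228895012235872
```

View pics/w5.png

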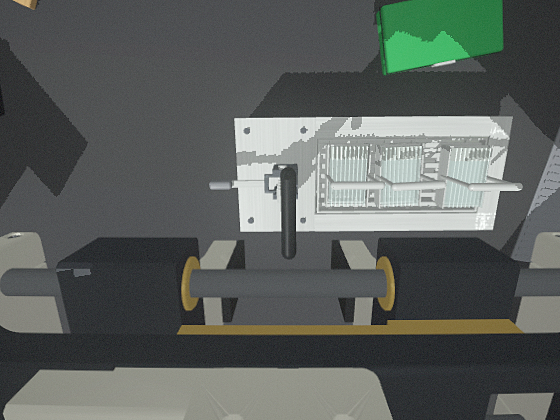

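The lift is up (T-handle top at z 0.295, 0.296 expected), at (288,210), and three basket bars lie along row ~184 from column 325 to 520. I'll pick the basket farthest from the T-handle first.

Run:
```python
from h import *
for Y in (-.0755,.006,.075): print(Y,w(.0035,Y).round(4))
a=w(.0035,-.0755)
go((a[0],a[1],.30,183.6),(a[0],a[1],.194,183.6))
```

```text
-0.0755 [0.5378 0.0929]
0.006 [0.5327 0.1742]
0.075 [0.5284 0.2431]
[0.234, 0.665, -0.02] [0.889, 0.004, -0.003] 
[0.233, 0.498, -0.442] [0.889, 0.004, -0.003] 
[0.057, 0.024, -0.161] [0.218, 0.001, -0.001] -> (np.float64(0.537833777773962), np.float64(0.0928687488220181), 0.3, 183.6)
[0.707, 0.0, 0.0] [0.0, -0.0, 0.0] -> (np.float64(0.537833777773962), np.float64(0.0928687488220181), 0.194, 183.6)
```

Call:
{"fn": "send_rows", "kwargs": {"plan": [[[0,0.13,0],[0.18,0,0]],[[0,0.27,0],[0.36,0,0]],[[0.05,0.4,-0.01],[0.54,0,0]],[[0.1,0.53,-0.02],[0.72,0,0]],[[0.15,0.66,-0.02],[0.89,0,0]]]}}

```text
time_s: 21.25
tcp_pos: [0.5269, 0.2165, 0.355]
eef_rot: [38.1, 89.5, -178.9]
contact_force: [-0.1, -0.4, 0.5]
gripper_width: 0.0483
```

Call:
{"fn": "send_rows", "kwargs": {"plan": [[[0.05,0.1,-0.09],[0.18,0,0]],[[0.1,0.2,-0.18],[0.36,0,0]],[[0.15,0.3,-0.27],[0.54,0,0]],[[0.2,0.4,-0.36],[0.72,0,0]],[[0.23,0.5,-0.44],[0.89,0,0]]]}}

```text
time_s: 21.75
tcp_pos: [0.5335, 0.1157, 0.3188]
eef_rot: [83.0, 89.4, -174.4]
contact_force: [-0.1, -0.3, -0.4]
gripper_width: 0.0482
```

Run:
```python
from h import *
a=w(.0035,-.0755)
go((a[0],a[1],.28,183.6))
```

```text
[0.258, 0.002, -0.155] [0.2, 0.001, -0.014] -> (np.float64(0.537833777773962), np.float64(0.0928687488220181), 0.28, 183.6)
```

Call:
{"fn": "send_rows", "kwargs": {"plan": [[[0.1,0,-0.08],[0.1,0,0]],[[0.2,0,-0.155],[0.2,0,-0.01]],[[0.26,0,-0.155],[0.2,0,-0.014]],[[0.26,0,-0.155],[0.2,0,-0.014]],[[0.26,0,-0.155],[0.2,0,-0.014]]], "jaw": 0, "force": 40}}

```text
time_s: 22.25
tcp_pos: [0.5381, 0.0933, 0.2798]
eef_rot: [81.2, 90.0, 175.0]
contact_force: [0.4, 0.1, -0.0]
gripper_width: 0.0435
```

```bash
cat >> h.py <<'E'
def bars(zlo=.188,zhi=.206,cam="wrist"):
    """bar centre/extent for basket bars on the raised lift, tank frame and world"""
    p=r.capture(cam); W=cloud(p); X,Y=tank(W); z=W[...,2]
    m=((abs(X)<.04)&(abs(Y)<.113)&(z>zlo)&(z<zhi)).astype(np.uint8)
    n,l=cv2.connectedComponents(m)
    for i in range(1,n):
        k=l==i
        if k.sum()<25: continue
        rc=cv2.minAreaRect((W[k][:,:2]*1000).astype(np.float32)); print("bar",k.sum(),"world",np.round(rc[0],1),"size",np.round(rc[1],1),"ang",round(rc[2],1),"zmed",np.median(z[k]).round(4),"tankXY",np.median(X[k]).round(4),((Y[k].min()+Y[k].max())/2).round(4))
    return p
E
python3 - <<'E'
from h import *
st(); p=bars(); save(p,"w6")
a=w(.0035,-.0755); go((a[0],a[1],.194,183.6))
E
```

```text
{'time_s': 22.25, 'tcp_pos': [0.5381, 0.0933, 0.2798], 'eef_rot': [81.2498, 89.9613, 174.9749], 'contact_force': [0.3716, 0.0613, -0.0019], 'gripper_width': 0.0435, 'joints': [30.382, 7.194, -12.5696, -0.0238, -70.2679, -26.6489]}
bar 839 world [537.   89.3] size [ 8.5 58.8] ang 4.0 zmed 0.1975 tankXY 0.0021 -0.079
bar 289 world [533.1 172.6] size [ 9.  28.1] ang 6.7 zmed 0.1974 tankXY 0.0034 0.0043
[0.575, 0.004, -0.004] [0.003, 0.001, 0.0] -> (np.float64(0.537833777773962), np.float64(0.0928687488220181), 0.194, 183.6)
```

Call:
{"fn": "send_rows", "kwargs": {"plan": [[[0.2,0.005,-0.027],[0,0,0]],[[0.4,0.005,-0.027],[0,0,0]],[[0.575,0.005,-0.027],[0,0,0]],[[0.575,0.005,-0.027],[0,0,0]],[[0.575,0.005,-0.027],[0,0,0]]]}}

```text
time_s: 22.8
tcp_pos: [0.5384, 0.0899, 0.1949]
eef_rot: [-90.2, 90.0, 3.6]
contact_force: [0.4, 0.0, 0.8]
gripper_width: 0.0439
```

Call:
{"fn": "send_rows", "kwargs": {"plan": [[[0,0,0],[0,0,0]],[[0,0,0],[0,0,0]],[[0,0,0],[0,0,0]],[[0,0,0],[0,0,0]],[[0,0,0],[0,0,0]]], "jaw": -1}}

```text
time_s: 23.3
tcp_pos: [0.5384, 0.0898, 0.1953]
eef_rot: [-81.3, 89.9, 12.5]
contact_force: [-2.2, 0.5, 1.5]
gripper_width: 0.0097
```

Call:
{"fn": "send_rows", "kwargs": {"plan": [[[0,0,0],[0,0,0]],[[0,0,0],[0,0,0]],[[0,0,0],[0,0,0]],[[0,0,0],[0,0,0]],[[-0.05,0,0],[0,0,0]]]}}

```text
time_s: 23.8
tcp_pos: [0.5377, 0.0896, 0.2018]
eef_rot: [108.3, 89.9, -157.9]
contact_force: [-0.4, 0.6, -1.5]
gripper_width: 0.0076
```

Call:
{"fn": "send_rows", "kwargs": {"plan": [[[-0.1,0,0],[0,0,0]],[[-0.25,0,0],[0,0,0]],[[-0.4,0,0],[0,0,0]],[[-0.5,0,0],[0,0,0]],[[-0.5,0,0],[0,0,0]]]}}

```text
time_s: 24.3
tcp_pos: [0.539, 0.09, 0.2793]
eef_rot: [-74.6, 89.8, 19.2]
contact_force: [-0.2, -0.5, -1.7]
gripper_width: 0.0077
```

Run:
```python
from h import *
st(); go((.63,-.194,.27,175.5),(.63,-.194,.15,175.5),(.63,-.194,.088,175.5))
```

```text
{'time_s': 24.3, 'tcp_pos': [0.539, 0.09, 0.2793], 'eef_rot': [-74.593, 89.8269, 19.1996], 'contact_force': [-0.2125, -0.4851, -1.723], 'gripper_width': 0.0077, 'joints': [30.0515, 7.1097, -12.7554, 0.0347, -69.9649, -26.2708]}
[0.032, -0.247, -0.993] [0.095, 0.001, 0.002] 
[0.03, -0.302, -0.916] [0.089, 0.001, 0.002] -> (0.63, -0.194, 0.27, 175.5)
[0.8, 0.0, 0.0] [0.0, -0.0, -0.0] -> (0.63, -0.194, 0.15, 175.5)
[0.413, -0.0, 0.0] [0.0, -0.0, -0.0] -> (0.63, -0.194, 0.088, 175.5)
```

Call:
{"fn": "send_rows", "kwargs": {"plan": [[[0,-0.05,-0.15],[0,0,0]],[[0,-0.1,-0.4],[0.03,0,0]],[[0,-0.15,-0.6],[0.06,0,0]],[[0,-0.2,-0.8],[0.09,0,0]],[[0,-0.22,-1],[0.095,0,0]]]}}

```text
time_s: 24.8
tcp_pos: [0.5819, -0.0587, 0.278]
eef_rot: [-53.3, 89.9, 36.1]
contact_force: [0.7, 1.0, -2.4]
gripper_width: 0.0075
```

Call:
{"fn": "send_rows", "kwargs": {"plan": [[[0.03,-0.05,-0.25],[0.03,0,0]],[[0.03,-0.1,-0.5],[0.06,0,0]],[[0.03,-0.15,-0.7],[0.09,0,0]],[[0.03,-0.2,-0.85],[0.09,0,0]],[[0.03,-0.25,-0.9],[0.09,0,0]]]}}

```text
time_s: 25.3
tcp_pos: [0.6178, -0.1961, 0.2717]
eef_rot: [38.4, 89.9, 123.7]
contact_force: [0.6, 0.3, -2.9]
gripper_width: 0.0077
```

Run:
```python
from h import *
st(); 
p=r.capture("wrist"); save(p,"w7"); W=cloud(p)
p2=r.capture("top");W2=cloud(p2)
for nm,V in (("w",W),("t",W2)):
    x,y,z=V[...,0],V[...,1],V[...,2]
    m=(z>.0035)&(z<.012)&(y>-.29)&(y<-.09)&(x>.33)&(x<.73)
    for xx in (.40,.46,.5,.55,.6,.66):
        k=m&(abs(x-xx)<.006)
        if k.sum()>20: print(nm,xx,np.percentile(y[k],[2,98]).round(3),k.sum())
    if m.sum(): print(nm,"x ends",np.percentile(x[m],[.3,99.7]).round(3))
go((.62,-.193,.15,175.5),(.62,-.193,.088,175.5))
```

```text
{'time_s': 25.3, 'tcp_pos': [0.6178, -0.1961, 0.2717], 'eef_rot': [38.4275, 89.9207, 123.7043], 'contact_force': [0.5877, 0.2738, -2.9115], 'gripper_width': 0.0077, 'joints': [-0.4396, 17.2491, -0.6334, -0.069, -72.1621, -4.2624]}
w 0.4 [-0.239 -0.113] 764
w 0.46 [-0.244 -0.12 ] 783
w 0.5 [-0.247 -0.123] 792
w 0.55 [-0.254 -0.179] 486
w 0.6 [-0.258 -0.183] 471
w 0.66 [-0.264 -0.189] 468
w x ends [0.363 0.689]
t 0.4 [-0.252 -0.199] 44
t 0.46 [-0.279 -0.196] 64
t 0.5 [-0.26  -0.194] 57
t 0.55 [-0.231 -0.165] 59
t 0.6 [-0.277 -0.163] 84
t 0.66 [-0.206 -0.164] 59
t x ends [0.339 0.676]
[0.811, -0.01, 0.013] [-0.004, 0.001, -0.001] -> (0.62, -0.193, 0.15, 175.5)
[0.413, 0.0, -0.0] [0.0, 0.0, 0.0] -> (0.62, -0.193, 0.088, 175.5)
```

View pics/w7.png

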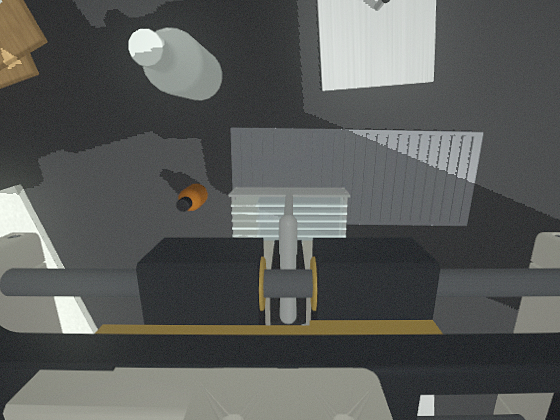

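The wrist view shows the held basket hanging upright at (290,230) over the mat, with the amber bottle at (192,197) and the white bottle at (180,62) clear. Lowering.

Call:
{"fn": "send_rows", "kwargs": {"plan": [[[0.2,0,0],[0,0,0]],[[0.4,0,0],[0,0,0]],[[0.6,0,0],[0,0,0]],[[0.8,0,0],[0,0,0]],[[0.9,0,0],[0,0,0]]]}}

```text
time_s: 25.9
tcp_pos: [0.6164, -0.1932, 0.1333]
eef_rot: [69.1, 89.7, 154.5]
contact_force: [-0.5, -0.2, -2.0]
gripper_width: 0.0076
```

Call:
{"fn": "send_rows", "kwargs": {"plan": [[[0.1,0,0],[0,0,0]],[[0.2,0,0],[0,0,0]],[[0.27,0,0],[0,0,0]],[[0.3,0,0],[0,0,0]],[[0.3,0,0],[0,0,0]]]}}

```text
time_s: 26.4
tcp_pos: [0.6161, -0.1926, 0.0885]
eef_rot: [71.7, 89.7, 157.0]
contact_force: [0.5, -0.3, -2.9]
gripper_width: 0.0075
```

Call:
{"fn": "send_rows", "kwargs": {"plan": [[[0.01,0,0],[0,0,0]],[[0.018,0,0],[0,0,0]],[[0.018,0,0],[0,0,0]],[[0.018,0,0],[0,0,0]],[[0.018,0,0],[0,0,0]]]}}

```text
time_s: 26.9
tcp_pos: [0.6163, -0.1924, 0.0874]
eef_rot: [67.8, 89.7, 153.2]
contact_force: [-4.7, 2.6, 7.3]
gripper_width: 0.008
```

Call:
{"fn": "send_rows", "kwargs": {"plan": [[[0,0,0],[0,0,0]],[[0,0,0],[0,0,0]],[[0,0,0],[0,0,0]],[[0,0,0],[0,0,0]],[[0,0,0],[0,0,0]]], "jaw": 0}}

```text
time_s: 27.4
tcp_pos: [0.6163, -0.1924, 0.0873]
eef_rot: [68.1, 89.7, 153.5]
contact_force: [-0.4, -0.2, -0.3]
gripper_width: 0.0407
```

Call:
{"fn": "send_rows", "kwargs": {"plan": [[[-0.1,0,0],[0,0,0]],[[-0.3,0,0],[0,0,0]],[[-0.5,0,0],[0,0,0]],[[-0.75,0,0],[0,0,0]],[[-1,0,0],[0,0,0]]]}}

```text
time_s: 27.9
tcp_pos: [0.6166, -0.1928, 0.2384]
eef_rot: [72.0, 89.7, 157.4]
contact_force: [1.1, 0.3, 0.3]
gripper_width: 0.0439
```

```bash
cat >> h.py <<'E'
M0=np.array([.527,-.187]); MH=np.radians(-5)
def matbars():
    p=r.capture("wrist"); W=cloud(p); z=W[...,2]; c,s=np.cos(MH),np.sin(MH); x,y=W[...,0]-M0[0],W[...,1]-M0[1]
    X,Y=x*c+y*s,-x*s+y*c
    m=((abs(X)<.165)&(abs(Y)<.07)&(z>.080)&(z<.099)).astype(np.uint8); n,l=cv2.connectedComponents(m)
    for i in range(1,n):
        k=l==i
        if k.sum()>40: print("mat bar",k.sum(),"X",np.median(X[k]).round(3),"Y",Y[k].min().round(3),Y[k].max().round(3),"z",np.percentile(z[k],[5,95]).round(4))
E
python3 - <<'E'
from h import *
st(); matbars(); a=(.533,.1726); go((*a,.29,183.6),(*a,.194,183.6))
E
```

```text
{'time_s': 27.9, 'tcp_pos': [0.6166, -0.1928, 0.2384], 'eef_rot': [72.0075, 89.7036, 157.4119], 'contact_force': [1.1187, 0.2733, 0.2693], 'gripper_width': 0.0439, 'joints': [-0.1565, 18.2703, -3.5401, -0.1216, -68.4636, -4.3942]}
mat bar 520 X 0.088 Y -0.027 0.032 z [0.0876 0.0915]
[-0.123, 0.319, 0.993] [-0.075, -0.0, 0.003] 
[-0.121, 0.255, 0.993] [-0.074, -0.0, 0.002] 
[-0.051, 0.085, 0.432] [-0.032, -0.0, 0.001] -> (0.533, 0.1726, 0.29, 183.6)
[0.64, -0.0, -0.0] [-0.0, 0.0, -0.0] -> (0.533, 0.1726, 0.194, 183.6)
```

Basket 1 stands on the mat. On to the middle one, with a look before the descent.

Call:
{"fn": "send_rows", "kwargs": {"plan": [[[-0.1,0.08,0.25],[0,0,0]],[[-0.12,0.16,0.5],[-0.03,0,0]],[[-0.12,0.24,0.75],[-0.06,0,0]],[[-0.12,0.32,1],[-0.08,0,0]],[[-0.12,0.32,1],[-0.08,0,0]]]}}

```text
time_s: 28.45
tcp_pos: [0.5827, -0.037, 0.2641]
eef_rot: [-87.7, 89.7, 1.6]
contact_force: [-0.0, -0.1, 0.8]
gripper_width: 0.0439
```

Call:
{"fn": "send_rows", "kwargs": {"plan": [[[-0.12,0.06,0.25],[0,0,0]],[[-0.12,0.12,0.5],[-0.03,0,0]],[[-0.12,0.19,0.75],[-0.06,0,0]],[[-0.12,0.25,1],[-0.08,0,0]],[[-0.12,0.25,1],[-0.08,0,0]]]}}

```text
time_s: 28.95
tcp_pos: [0.5465, 0.1165, 0.2819]
eef_rot: [-85.1, 89.7, 8.0]
contact_force: [0.3, 0.3, 0.6]
gripper_width: 0.0437
```

Call:
{"fn": "send_rows", "kwargs": {"plan": [[[-0.05,0.04,0.2],[0,0,0]],[[-0.05,0.08,0.43],[-0.03,0,0]],[[-0.05,0.08,0.43],[-0.03,0,0]],[[-0.05,0.08,0.43],[-0.03,0,0]],[[-0.05,0.08,0.43],[-0.03,0,0]]]}}

```text
time_s: 29.45
tcp_pos: [0.5311, 0.1795, 0.2891]
eef_rot: [-89.8, 89.7, 4.6]
contact_force: [0.5, -0.3, -1.0]
gripper_width: 0.0442
```

Run:
```python
from h import *
st(); bars(); a=(.533,.1726); go((*a,.194,183.6))
```

```text
{'time_s': 29.45, 'tcp_pos': [0.5311, 0.1795, 0.2891], 'eef_rot': [-89.791, 89.674, 4.6163], 'contact_force': [0.476, -0.3347, -0.9939], 'gripper_width': 0.0442, 'joints': [38.8019, 8.0979, -10.372, 0.1934, -71.2605, -34.4564]}
bar 794 world [532.9 174.5] size [ 9.  59.3] ang 6.4 zmed 0.1976 tankXY 0.0036 0.0063
bar 164 world [531.  218.3] size [ 8.4 14. ] ang 4.5 zmed 0.1972 tankXY 0.0045 0.0502
bar 182 world [527.9 260.3] size [ 8.8 19.2] ang 4.5 zmed 0.1976 tankXY 0.004 0.0922
[0.635, -0.005, -0.046] [0.017, 0.0, 0.007] -> (0.533, 0.1726, 0.194, 183.6)
```

Call:
{"fn": "send_rows", "kwargs": {"plan": [[[0.2,-0.01,-0.033],[-0.03,0,0.007]],[[0.4,-0.01,-0.033],[-0.03,0,0.007]],[[0.635,-0.01,-0.033],[-0.03,0,0.007]],[[0.635,-0.01,-0.033],[-0.03,0,0.007]],[[0.635,-0.01,-0.033],[-0.03,0,0.007]]]}}

```text
time_s: 30.0
tcp_pos: [0.534, 0.1737, 0.1944]
eef_rot: [166.5, 89.9, -97.8]
contact_force: [1.3, 0.1, 1.2]
gripper_width: 0.0438
```

Call:
{"fn": "send_rows", "kwargs": {"plan": [[[0,0,0],[0,0,0]],[[0,0,0],[0,0,0]],[[0,0,0],[0,0,0]],[[0,0,0],[0,0,0]],[[0,0,0],[0,0,0]]], "jaw": -1}}

```text
time_s: 30.5
tcp_pos: [0.5341, 0.1738, 0.1949]
eef_rot: [-159.8, 90.0, -64.1]
contact_force: [-2.6, -0.2, 2.1]
gripper_width: 0.0091
```

Call:
{"fn": "send_rows", "kwargs": {"plan": [[[0,0,0],[0,0,0]],[[0,0,0],[0,0,0]],[[0,0,0],[0,0,0]],[[0,0,0],[0,0,0]],[[-0.05,0,0],[0,0,0]]]}}

```text
time_s: 31.0
tcp_pos: [0.5334, 0.1735, 0.2015]
eef_rot: [132.9, 89.9, -131.4]
contact_force: [-0.6, -0.3, -0.9]
gripper_width: 0.0075
```

Call:
{"fn": "send_rows", "kwargs": {"plan": [[[-0.1,0,0],[0,0,0]],[[-0.25,0,0],[0,0,0]],[[-0.4,0,0],[0,0,0]],[[-0.5,0,0],[0,0,0]],[[-0.5,0,0],[0,0,0]]]}}

```text
time_s: 31.5
tcp_pos: [0.5346, 0.1741, 0.2792]
eef_rot: [-90.1, 89.9, 5.6]
contact_force: [-0.0, 0.5, -2.1]
gripper_width: 0.0074
```

Run:
```python
from h import *
st(); go((.525,-.187,.27,177.5),(.525,-.187,.12,177.5),(.525,-.187,.088,177.5))
```

```text
{'time_s': 31.5, 'tcp_pos': [0.5346, 0.1741, 0.2792], 'eef_rot': [-90.0999, 89.8683, 5.6019], 'contact_force': [-0.0474, 0.5223, -2.0735], 'gripper_width': 0.0074, 'joints': [38.0337, 8.6809, -10.9178, 0.075, -70.2902, -32.3571]}
[0.025, 0.126, -0.993] [0.076, 0.0, 0.001] 
[0.025, 0.066, -0.993] [0.075, 0.0, 0.001] 
[0.01, 0.003, -0.411] [0.031, 0.0, 0.0] -> (0.525, -0.187, 0.27, 177.5)
[0.993, 0.0, 0.0] [0.0, 0.0, 0.0] 
[0.007, -0.0, 0.0] [-0.0, -0.0, -0.0] -> (0.525, -0.187, 0.12, 177.5)
[0.213, -0.0, 0.0] [-0.0, -0.0, -0.0] -> (0.525, -0.187, 0.088, 177.5)
```

Call:
{"fn": "send_rows", "kwargs": {"plan": [[[0,0.03,-0.15],[0,0,0]],[[0,0.06,-0.4],[0.02,0,0]],[[0,0.09,-0.6],[0.04,0,0]],[[0,0.12,-0.8],[0.06,0,0]],[[0,0.13,-1],[0.08,0,0]]]}}

```text
time_s: 32.0
tcp_pos: [0.5293, 0.0217, 0.2783]
eef_rot: [-84.0, 89.9, 8.1]
contact_force: [1.1, 0.1, -1.8]
gripper_width: 0.0075
```

Call:
{"fn": "send_rows", "kwargs": {"plan": [[[0,0.02,-0.25],[0.02,0,0]],[[0,0.03,-0.5],[0.04,0,0]],[[0,0.05,-0.7],[0.06,0,0]],[[0,0.06,-0.9],[0.08,0,0]],[[0,0.07,-1],[0.08,0,0]]]}}

```text
time_s: 32.5
tcp_pos: [0.5234, -0.1305, 0.2773]
eef_rot: [82.2, 90.0, 170.5]
contact_force: [0.0, 0.0, -2.0]
gripper_width: 0.0072
```

Run:
```python
from h import *
st(); matbars(); go((.525,-.187,.27,177.5),(.525,-.187,.12,177.5),(.525,-.187,.088,177.5))
```

```text
{'time_s': 32.5, 'tcp_pos': [0.5234, -0.1305, 0.2773], 'eef_rot': [82.1942, 89.9774, 170.5486], 'contact_force': [0.009, 0.0459, -1.9536], 'gripper_width': 0.0072, 'joints': [6.8187, 6.6123, -13.5834, -0.0068, -69.826, -8.462]}
mat bar 490 X 0.087 Y -0.028 0.032 z [0.0869 0.0913]
[0.049, -0.022, -0.37] [0.019, -0.0, -0.001] -> (0.525, -0.187, 0.27, 177.5)
[0.993, 0.0, 0.0] [-0.0, -0.0, 0.0] 
[0.007, 0.0, 0.0] [-0.0, -0.0, 0.0] -> (0.525, -0.187, 0.12, 177.5)
[0.213, 0.0, 0.0] [-0.0, -0.0, 0.0] -> (0.525, -0.187, 0.088, 177.5)
```

Call:
{"fn": "send_rows", "kwargs": {"plan": [[[0,-0.01,-0.15],[0.02,0,0]],[[0.05,-0.02,-0.3],[0.04,0,0]],[[0.05,-0.02,-0.37],[0.05,0,0]],[[0.15,-0.02,-0.37],[0.05,0,0]],[[0.3,-0.02,-0.37],[0.05,0,0]]]}}

```text
time_s: 33.05
tcp_pos: [0.5255, -0.187, 0.2329]
eef_rot: [-100.3, 89.9, -14.2]
contact_force: [-0.5, 0.1, -2.0]
gripper_width: 0.008
```

Call:
{"fn": "send_rows", "kwargs": {"plan": [[[0.2,0,0],[0,0,0]],[[0.4,0,0],[0,0,0]],[[0.6,0,0],[0,0,0]],[[0.75,0,0],[0,0,0]],[[0.8,0,0],[0,0,0]]]}}

```text
time_s: 33.55
tcp_pos: [0.5242, -0.1863, 0.1103]
eef_rot: [92.6, 89.8, 178.7]
contact_force: [0.6, 0.1, -1.4]
gripper_width: 0.0076
```

Run:
```python
from h import *
s=st(); go((.525,-.187,.0865,177.5))
```

```text
{'time_s': 33.55, 'tcp_pos': [0.5242, -0.1863, 0.1103], 'eef_rot': [92.6276, 89.8479, 178.7438], 'contact_force': [0.5795, 0.0577, -1.3592], 'gripper_width': 0.0076, 'joints': [0.6013, 16.8366, -24.3509, -0.0065, -48.9646, -4.4808]}
[0.158, -0.006, -0.004] [-0.031, -0.0, -0.003] -> (0.525, -0.187, 0.0865, 177.5)
```

Call:
{"fn": "send_rows", "kwargs": {"plan": [[[0.06,0,0],[0,0,0]],[[0.12,0,0],[0,0,0]],[[0.15,0,0],[0,0,0]],[[0.16,0,0],[0,0,0]],[[0.16,0,0],[0,0,0]]]}}

```text
time_s: 34.05
tcp_pos: [0.5242, -0.1863, 0.0873]
eef_rot: [96.6, 89.9, -177.2]
contact_force: [-2.3, 1.2, 3.4]
gripper_width: 0.0076
```

Call:
{"fn": "send_rows", "kwargs": {"plan": [[[0,0,0],[0,0,0]],[[0,0,0],[0,0,0]],[[0,0,0],[0,0,0]],[[0,0,0],[0,0,0]],[[0,0,0],[0,0,0]]], "jaw": 0}}

```text
time_s: 34.55
tcp_pos: [0.5243, -0.1863, 0.0873]
eef_rot: [97.6, 89.9, -176.2]
contact_force: [0.4, 1.0, 0.1]
gripper_width: 0.0413
```

Call:
{"fn": "send_rows", "kwargs": {"plan": [[[-0.1,0,0],[0,0,0]],[[-0.3,0,0],[0,0,0]],[[-0.5,0,0],[0,0,0]],[[-0.75,0,0],[0,0,0]],[[-1,0,0],[0,0,0]]]}}

```text
time_s: 35.05
tcp_pos: [0.5242, -0.1863, 0.2386]
eef_rot: [97.1, 89.9, -176.7]
contact_force: [1.0, 0.6, 0.5]
gripper_width: 0.0438
```

Run:
```python
from h import *
st(); matbars(); a=(.529,.242); go((*a,.30,183.6),(*a,.194,183.6))
```

```text
{'time_s': 35.05, 'tcp_pos': [0.5242, -0.1863, 0.2386], 'eef_rot': [97.1354, 89.8609, -176.737], 'contact_force': [0.95, 0.6384, 0.543], 'gripper_width': 0.0438, 'joints': [0.6069, 9.7688, -14.9799, 0.0071, -65.3902, -4.4823]}
mat bar 550 X 0.087 Y -0.027 0.032 z [0.0867 0.0912]
mat bar 546 X -0.004 Y -0.028 0.03 z [0.087  0.0913]
[-0.129, 0.061, 0.993] [-0.057, -0.001, 0.003] 
[-0.127, 0.017, 0.993] [-0.057, -0.001, 0.003] 
[-0.111, -0.024, 0.872] [-0.05, -0.001, 0.003] -> (0.529, 0.242, 0.3, 183.6)
[0.707, -0.0, -0.0] [-0.0, 0.0, -0.0] -> (0.529, 0.242, 0.194, 183.6)
```

Call:
{"fn": "send_rows", "kwargs": {"plan": [[[-0.1,0.02,0.25],[0,0,0]],[[-0.13,0.03,0.5],[-0.02,0,0]],[[-0.13,0.05,0.75],[-0.04,0,0]],[[-0.13,0.06,1],[-0.06,0,0]],[[-0.13,0.06,1],[-0.06,0,0]]]}}

```text
time_s: 35.6
tcp_pos: [0.5282, -0.0337, 0.2648]
eef_rot: [-104.1, 89.5, -15.0]
contact_force: [-0.6, 0.6, -0.1]
gripper_width: 0.0438
```

Call:
{"fn": "send_rows", "kwargs": {"plan": [[[-0.1,0.01,0.25],[0,0,0]],[[-0.13,0.02,0.5],[-0.02,0,0]],[[-0.13,0.02,0.75],[-0.04,0,0]],[[-0.13,0.02,1],[-0.06,0,0]],[[-0.13,0.02,1],[-0.06,0,0]]]}}

```text
time_s: 36.1
tcp_pos: [0.5276, 0.1194, 0.2836]
eef_rot: [-104.1, 89.5, -12.1]
contact_force: [0.2, -0.6, -0.1]
gripper_width: 0.044
```

Call:
{"fn": "send_rows", "kwargs": {"plan": [[[-0.05,0,0.2],[0,0,0]],[[-0.05,-0.01,0.4],[-0.02,0,0]],[[-0.05,-0.02,0.6],[-0.04,0,0]],[[-0.05,-0.02,0.78],[-0.05,0,0]],[[-0.05,-0.02,0.78],[-0.05,0,0]]]}}

```text
time_s: 36.6
tcp_pos: [0.5266, 0.2383, 0.2902]
eef_rot: [-109.7, 89.6, -15.4]
contact_force: [-0.3, -0.0, 0.2]
gripper_width: 0.044
```

Run:
```python
from h import *
st(); bars(); bars(cam="top"); a=(.529,.242); go((*a,.194,183.6))
```

```text
{'time_s': 36.6, 'tcp_pos': [0.5266, 0.2383, 0.2902], 'eef_rot': [-109.7466, 89.569, -15.3886], 'contact_force': [-0.283, -0.04, 0.1516], 'gripper_width': 0.044, 'joints': [43.9721, 9.757, -8.3068, 0.3906, -71.7169, -39.7358]}
bar 773 world [529.  241.2] size [ 8.7 59.5] ang 3.9 zmed 0.1975 tankXY 0.0042 0.0731
bar 39 world [532.1 223.3] size [ 6.8 20.3] ang 1.7 zmed 0.1975 tankXY 0.0067 0.055
[0.643, -0.015, 0.039] [0.015, -0.004, 0.009] -> (0.529, 0.242, 0.194, 183.6)
```

Call:
{"fn": "send_rows", "kwargs": {"plan": [[[0.2,-0.015,0.03],[0.01,0,0.009]],[[0.4,-0.015,0.03],[0.01,0,0.009]],[[0.64,-0.015,0.03],[0.01,0,0.009]],[[0.64,-0.015,0.03],[0.01,0,0.009]],[[0.64,-0.015,0.03],[0.01,0,0.009]]]}}

```text
time_s: 37.2
tcp_pos: [0.5294, 0.2396, 0.195]
eef_rot: [172.7, 89.8, -93.5]
contact_force: [0.2, 0.4, 1.7]
gripper_width: 0.044
```

Call:
{"fn": "send_rows", "kwargs": {"plan": [[[0,0,0],[0,0,0]],[[0,0,0],[0,0,0]],[[0,0,0],[0,0,0]],[[0,0,0],[0,0,0]],[[0,0,0],[0,0,0]]], "jaw": -1}}

```text
time_s: 37.7
tcp_pos: [0.5295, 0.2398, 0.1954]
eef_rot: [-179.6, 89.8, -85.8]
contact_force: [0.7, -1.1, 0.1]
gripper_width: 0.0095
```

Call:
{"fn": "send_rows", "kwargs": {"plan": [[[0,0,0],[0,0,0]],[[0,0,0],[0,0,0]],[[0,0,0],[0,0,0]],[[0,0,0],[0,0,0]],[[-0.05,0,0],[0,0,0]]]}}

```text
time_s: 38.2
tcp_pos: [0.5287, 0.2393, 0.2019]
eef_rot: [154.0, 89.7, -112.3]
contact_force: [-0.6, -0.5, -1.8]
gripper_width: 0.0076
```

Call:
{"fn": "send_rows", "kwargs": {"plan": [[[-0.1,0,0],[0,0,0]],[[-0.25,0,0],[0,0,0]],[[-0.4,0,0],[0,0,0]],[[-0.5,0,0],[0,0,0]],[[-0.5,0,0],[0,0,0]]]}}

```text
time_s: 38.7
tcp_pos: [0.5297, 0.2402, 0.2795]
eef_rot: [-157.9, 89.8, -64.1]
contact_force: [0.2, -0.0, -1.7]
gripper_width: 0.0075
```

Run:
```python
from h import *
st(); go((.432,-.178,.27,175.5),(.432,-.178,.12,175.5),(.432,-.178,.088,175.5))
```

```text
{'time_s': 38.7, 'tcp_pos': [0.5297, 0.2402, 0.2795], 'eef_rot': [-157.8961, 89.833, -64.1008], 'contact_force': [0.1957, -0.0075, -1.7203], 'gripper_width': 0.0075, 'joints': [43.757, 10.623, -8.5218, 0.1682, -70.9064, -40.0168]}
[0.025, 0.303, -0.993] [0.067, -0.001, 0.001] 
[0.024, 0.246, -0.993] [0.066, -0.001, 0.001] 
[0.018, 0.152, -0.787] [0.052, -0.001, 0.0] -> (0.432, -0.178, 0.27, 175.5)
[0.993, 0.0, -0.0] [-0.0, 0.0, 0.0] 
[0.007, 0.0, -0.0] [-0.0, 0.0, 0.0] -> (0.432, -0.178, 0.12, 175.5)
[0.213, 0.0, -0.0] [0.0, 0.0, 0.0] -> (0.432, -0.178, 0.088, 175.5)
```

Call:
{"fn": "send_rows", "kwargs": {"plan": [[[0,0.05,-0.15],[0,0,0]],[[0,0.12,-0.4],[0.02,0,0]],[[0,0.18,-0.6],[0.04,0,0]],[[0,0.25,-0.8],[0.06,0,0]],[[0,0.3,-1],[0.07,0,0]]]}}

```text
time_s: 39.2
tcp_pos: [0.4931, 0.0856, 0.2788]
eef_rot: [171.4, 89.8, -98.0]
contact_force: [-0.4, -0.1, -2.7]
gripper_width: 0.0076
```

Call:
{"fn": "send_rows", "kwargs": {"plan": [[[0,0.06,-0.25],[0.02,0,0]],[[0,0.12,-0.5],[0.04,0,0]],[[0,0.18,-0.7],[0.06,0,0]],[[0,0.22,-0.9],[0.07,0,0]],[[0,0.25,-1],[0.07,0,0]]]}}

```text
time_s: 39.7
tcp_pos: [0.4553, -0.067, 0.2784]
eef_rot: [149.7, 89.8, -123.0]
contact_force: [0.2, 0.3, -1.6]
gripper_width: 0.0077
```

Run:
```python
from h import *
st(); matbars(); go((.432,-.178,.24,175.5),(.432,-.178,.12,175.5),(.432,-.178,.088,175.5))
```

```text
{'time_s': 39.7, 'tcp_pos': [0.4553, -0.067, 0.2784], 'eef_rot': [149.6921, 89.7779, -122.9624], 'contact_force': [0.2459, 0.2936, -1.6458], 'gripper_width': 0.0077, 'joints': [16.3792, -1.443, -22.0649, 0.1545, -69.5467, -19.0878]}
mat bar 603 X 0.086 Y -0.027 0.032 z [0.0859 0.0914]
mat bar 542 X -0.005 Y -0.028 0.031 z [0.0869 0.0914]
[0.259, 0.117, -0.739] [0.041, -0.005, -0.003] -> (0.432, -0.178, 0.24, 175.5)
[0.8, -0.0, -0.0] [-0.0, 0.0, -0.0] -> (0.432, -0.178, 0.12, 175.5)
[0.213, 0.0, 0.0] [-0.0, -0.0, -0.0] -> (0.432, -0.178, 0.088, 175.5)
```

Call:
{"fn": "send_rows", "kwargs": {"plan": [[[0,0.03,-0.2],[0.02,0,0]],[[0.05,0.06,-0.4],[0.04,0,0]],[[0.1,0.09,-0.6],[0.04,0,0]],[[0.2,0.117,-0.74],[0.04,0,0]],[[0.26,0.117,-0.74],[0.04,0,0]]]}}

```text
time_s: 40.25
tcp_pos: [0.4299, -0.1797, 0.2379]
eef_rot: [125.5, 89.6, -149.1]
contact_force: [0.6, 0.1, -3.0]
gripper_width: 0.0073
```

Call:
{"fn": "send_rows", "kwargs": {"plan": [[[0.2,0,0],[0,0,0]],[[0.4,0,0],[0,0,0]],[[0.6,0,0],[0,0,0]],[[0.75,0,0],[0,0,0]],[[0.8,0,0],[0,0,0]]]}}

```text
time_s: 40.75
tcp_pos: [0.427, -0.1797, 0.1153]
eef_rot: [109.6, 89.4, -165.1]
contact_force: [-0.4, 0.1, -2.4]
gripper_width: 0.0074
```

Run:
```python
from h import *
s=st(); go((.432,-.178,.0865,175.5))
```

```text
{'time_s': 40.75, 'tcp_pos': [0.427, -0.1797, 0.1153], 'eef_rot': [109.5636, 89.3948, -165.0739], 'contact_force': [-0.3912, 0.0835, -2.4052], 'gripper_width': 0.0074, 'joints': [1.7495, 8.5113, -35.1262, 0.1888, -46.9519, -6.5165]}
[0.192, -0.034, 0.015] [-0.003, -0.004, -0.013] -> (0.432, -0.178, 0.0865, 175.5)
```

Call:
{"fn": "send_rows", "kwargs": {"plan": [[[0.06,-0.02,0],[0,0,-0.01]],[[0.12,-0.03,0.01],[0,0,-0.013]],[[0.17,-0.03,0.01],[0,0,-0.013]],[[0.19,-0.03,0.01],[0,0,-0.013]],[[0.19,-0.03,0.01],[0,0,-0.013]]]}}

```text
time_s: 41.25
tcp_pos: [0.4317, -0.1786, 0.0876]
eef_rot: [-166.2, 89.8, -80.8]
contact_force: [-1.3, 1.4, 2.6]
gripper_width: 0.0074
```

Call:
{"fn": "send_rows", "kwargs": {"plan": [[[0,0,0],[0,0,0]],[[0,0,0],[0,0,0]],[[0,0,0],[0,0,0]],[[0,0,0],[0,0,0]],[[0,0,0],[0,0,0]]], "jaw": 0}}

```text
time_s: 41.75
tcp_pos: [0.4318, -0.1786, 0.0876]
eef_rot: [-163.6, 89.8, -78.2]
contact_force: [-0.2, -0.6, -0.3]
gripper_width: 0.0411
```

Call:
{"fn": "send_rows", "kwargs": {"plan": [[[-0.1,0,0],[0,0,0]],[[-0.3,0,0],[0,0,0]],[[-0.5,0,0],[0,0,0]],[[-0.75,0,0],[0,0,0]],[[-1,0,0],[0,0,0]]]}}

```text
time_s: 42.25
tcp_pos: [0.4312, -0.178, 0.2389]
eef_rot: [-172.5, 89.8, -87.1]
contact_force: [1.4, 0.9, -0.4]
gripper_width: 0.044
```

Call:
{"fn": "send_rows", "kwargs": {"plan": [[[-0.2,0,0],[0,0,0]],[[-0.4,0,0.1],[0,0,0]],[[-0.5,0,0.25],[0,0,0]],[[-0.5,0,0.4],[0,0,0]],[[-0.5,0,0.4],[0,0,0]]]}}

```text
time_s: 42.75
tcp_pos: [0.4363, -0.1164, 0.3143]
eef_rot: [-144.4, 89.8, -58.9]
contact_force: [0.7, 0.1, -0.4]
gripper_width: 0.0443
```

Run:
```python
from h import *
st(); matbars()
p=r.capture("scene"); save(p,"s2"); W=cloud(p); X,Y=tank(W); z=W[...,2]
m=(abs(X)<.045)&(abs(Y-.147)<.02)&(z>.22)&(z<.31); print("T z",np.percentile(z[m],90) if m.sum() else None)
m=(abs(X)<.04)&(abs(Y)<.105)&(z>.09); print("tank inner heights",np.percentile(z[m],[50,99]).round(3))
m=(abs(X)<.015)&(Y>.2)&(Y<.26)&(z>.14)&(z<.19); q=np.c_[X[m],Y[m],z[m]]; print("pawl grip",len(q),np.median(q,0).round(4),q.min(0).round(4),q.max(0).round(4))
W=cloud(r.capture("top")); X,Y=tank(W); z=W[...,2]
m=(abs(X)<.015)&(Y>.2)&(Y<.26)&(z>.14)&(z<.19); q=np.c_[X[m],Y[m],z[m]]; print("pawl grip",len(q),np.median(q,0).round(4),q.min(0).round(4),q.max(0).round(4)) if m.sum() else 0
a=w(.001,.229); print(a)
go((a[0],a[1]-.03,.30,183.6))
```

```text
{'time_s': 42.75, 'tcp_pos': [0.4363, -0.1164, 0.3143], 'eef_rot': [-144.423, 89.7917, -58.934], 'contact_force': [0.6786, 0.0862, -0.3893], 'gripper_width': 0.0443, 'joints': [10.3714, -3.6664, -19.4952, 0.2026, -74.0977, -14.9378]}
mat bar 428 X 0.086 Y -0.027 0.032 z [0.0856 0.0911]
mat bar 405 X -0.005 Y -0.028 0.031 z [0.087  0.0914]
mat bar 408 X -0.096 Y -0.028 0.032 z [0.0874 0.0915]
T z 0.29465780575994993
tank inner heights [0.112 0.117]
pawl grip 107 [0.0044 0.2231 0.1644] [-0.0037  0.2007  0.1551] [0.0097 0.2417 0.175 ]
pawl grip 68 [0.0006 0.2204 0.1706] [-0.0023  0.2011  0.1632] [0.0053 0.2385 0.1764]
[0.516219   0.39661091]
[0.023, -0.084, 0.993] [-0.055, -0.002, -0.0] 
[0.025, -0.128, 0.993] [-0.055, -0.002, -0.0] 
[0.026, -0.172, 0.993] [-0.056, -0.002, -0.0] 
[0.007, -0.057, 0.262] [-0.015, -0.0, -0.0] -> (np.float64(0.5162189977562155), np.float64(0.36661091132960355), 0.3, 183.6)
```

View pics/s2.png

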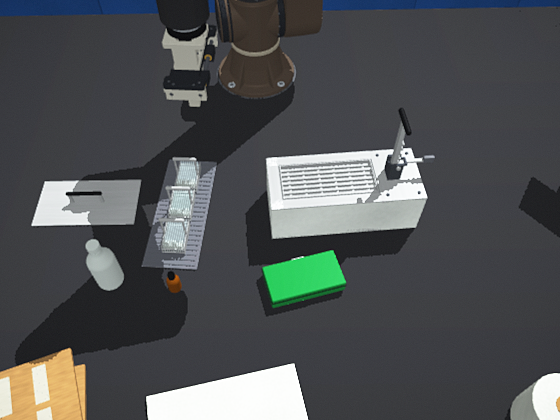

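The scene view shows all three baskets upright on the mat at (180,205), an empty raised platform at (328,180), and the lid at (88,203). The pawl is next; I'll turn the tool half round so its camera side faces away from the T-handle.

Run:
```python
from h import *
go((.50,.14,.36,270),(.517,.397,.34,363.6))
```

```text
[-0.134, -0.122, 0.739] [-0.889, -0.002, -0.002] 
[-0.133, -0.569, 0.488] [-0.889, -0.002, -0.002] 
[-0.048, -0.273, 0.003] [-0.324, -0.001, -0.001] -> (0.5, 0.14, 0.36, 270)
[0.057, -0.732, -0.048] [-0.889, -0.0, -0.0] 
[0.057, -0.53, -0.508] [-0.889, -0.0, -0.0] 
[0.019, -0.027, -0.248] [-0.302, -0.0, -0.0] -> (0.517, 0.397, 0.34, 363.6)
```

Call:
{"fn": "send_rows", "kwargs": {"plan": [[[-0.03,-0.02,0.15],[-0.18,0,0]],[[-0.06,-0.05,0.3],[-0.36,0,0]],[[-0.1,-0.07,0.45],[-0.54,0,0]],[[-0.134,-0.1,0.6],[-0.72,0,0]],[[-0.134,-0.12,0.74],[-0.89,0,0]]]}}

```text
time_s: 43.4
tcp_pos: [0.4632, -0.0085, 0.3335]
eef_rot: [147.0, 89.8, -87.2]
contact_force: [0.3, 0.0, 0.2]
gripper_width: 0.0439
```

Call:
{"fn": "send_rows", "kwargs": {"plan": [[[-0.03,-0.12,0.1],[-0.18,0,0]],[[-0.06,-0.24,0.2],[-0.36,0,0]],[[-0.1,-0.35,0.3],[-0.54,0,0]],[[-0.13,-0.46,0.4],[-0.72,0,0]],[[-0.13,-0.57,0.49],[-0.89,0,0]]]}}

```text
time_s: 43.9
tcp_pos: [0.4901, 0.1014, 0.3528]
eef_rot: [110.2, 89.7, -83.7]
contact_force: [0.4, -0.5, -0.4]
gripper_width: 0.0439
```

Run:
```python
from h import *
st();go((.50,.16,.36,285),(.517,.397,.36,363.6))
```

```text
{'time_s': 43.9, 'tcp_pos': [0.4901, 0.1014, 0.3528], 'eef_rot': [110.2076, 89.7473, -83.69], 'contact_force': [0.4289, -0.4546, -0.4406], 'gripper_width': 0.0439, 'joints': [34.3979, 0.7047, -10.3965, 0.2271, -79.0179, 41.6611]}
[-0.05, -0.395, 0.03] [-0.642, -0.001, -0.006] -> (0.5, 0.16, 0.36, 285)
[-0.0, -0.762, -0.264] [-0.889, 0.0, 0.0] 
[0.0, -0.399, -0.668] [-0.858, 0.0, 0.0] -> (0.517, 0.397, 0.36, 363.6)
```

Call:
{"fn": "send_rows", "kwargs": {"plan": [[[-0.02,-0.1,0.01],[-0.16,0,0]],[[-0.05,-0.2,0.01],[-0.32,0,0]],[[-0.05,-0.3,0.02],[-0.48,0,0]],[[-0.05,-0.4,0.03],[-0.64,0,0]],[[-0.05,-0.4,0.03],[-0.64,0,0]]]}}

```text
time_s: 44.4
tcp_pos: [0.5006, 0.1613, 0.3591]
eef_rot: [66.3, 89.7, -98.6]
contact_force: [-0.1, 0.5, 0.3]
gripper_width: 0.0436
```

Call:
{"fn": "send_rows", "kwargs": {"plan": [[[0,-0.15,-0.05],[-0.18,0,0]],[[0,-0.3,-0.1],[-0.36,0,0]],[[0,-0.45,-0.15],[-0.54,0,0]],[[0,-0.6,-0.2],[-0.72,0,0]],[[0,-0.76,-0.26],[-0.89,0,0]]]}}

```text
time_s: 44.9
tcp_pos: [0.5089, 0.2813, 0.3582]
eef_rot: [23.1, 89.7, -101.7]
contact_force: [0.2, 0.2, -0.0]
gripper_width: 0.0441
```

Call:
{"fn": "send_rows", "kwargs": {"plan": [[[0,-0.08,-0.13],[-0.18,0,0]],[[0,-0.16,-0.27],[-0.36,0,0]],[[0,-0.24,-0.4],[-0.54,0,0]],[[0,-0.32,-0.54],[-0.72,0,0]],[[0,-0.4,-0.67],[-0.86,0,0]]]}}

```text
time_s: 45.4
tcp_pos: [0.5175, 0.3979, 0.3569]
eef_rot: [-17.9, 89.6, -103.8]
contact_force: [-0.4, -0.5, -1.4]
gripper_width: 0.044
```

Run:
```python
from h import *
st()
p=r.capture("wrist"); save(p,"w8"); W=cloud(p); X,Y=tank(W); z=W[...,2]
m=(abs(X)<.02)&(Y>.2)&(Y<.26)&(z>.158)&(z<.19); q=W[m]; print("pawl",len(q)); 
if len(q): print(np.median(q,0).round(4),np.percentile(q,[3,97],axis=0).round(4),cv2.minAreaRect((q[:,:2]*1000).astype(np.float32)))
go((.5165,.397,.36,363.6),(.5165,.397,.25,363.6),(.5165,.397,.166,363.6))
```

```text
{'time_s': 45.4, 'tcp_pos': [0.5175, 0.3979, 0.3569], 'eef_rot': [-17.9132, 89.5901, -103.8464], 'contact_force': [-0.4426, -0.4832, -1.3565], 'gripper_width': 0.044, 'joints': [54.7252, 16.0706, 8.4568, 0.1509, -82.7678, 129.322]}
pawl 300
[0.515  0.3921 0.172 ] [[0.5102 0.369  0.1636]
 [0.5195 0.4083 0.1743]] ((515.1746215820312, 388.2935485839844), (8.769302368164062, 41.08441162109375), 4.141079425811768)
[-0.028, -0.009, 0.024] [0.019, 0.009, 0.003] -> (0.5165, 0.397, 0.36, 363.6)
[0.733, 0.0, 0.0] [0.0, -0.0, 0.0] -> (0.5165, 0.397, 0.25, 363.6)
[0.56, 0.0, 0.0] [0.0, -0.0, 0.0] -> (0.5165, 0.397, 0.166, 363.6)
```

View pics/w8.png

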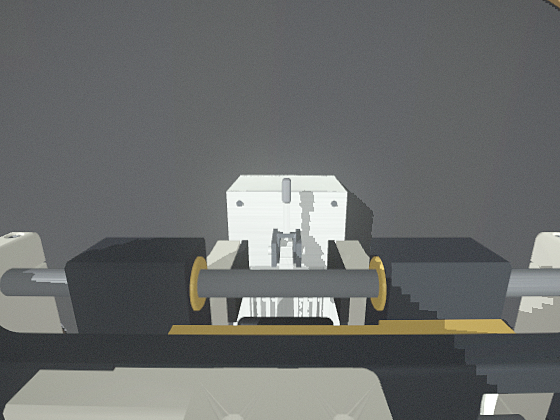

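The wrist view shows the pawl grip at (286,190) beyond the deck end; measured middle is about (0.515, 0.396), z 0.165. Descending.

Call:
{"fn": "send_rows", "kwargs": {"plan": [[[0.2,0.01,0.013],[0.02,0.009,0]],[[0.4,-0.015,0.013],[0.02,0.009,0]],[[0.6,-0.015,0.013],[0.02,0.009,0]],[[0.75,-0.015,0.013],[0.02,0.009,0]],[[0.75,-0.015,0.013],[0.02,0.009,0]]], "force": 15}}

```text
time_s: 45.95
tcp_pos: [0.5143, 0.3953, 0.2393]
eef_rot: [-58.2, 89.5, -144.8]
contact_force: [-0.1, -0.1, -0.2]
gripper_width: 0.0435
```

Run:
```python
from h import *
st()
go((.515,.396,.166,363.6))
```

```text
{'time_s': 45.95, 'tcp_pos': [0.5143, 0.3953, 0.2393], 'eef_rot': [-58.1852, 89.4733, -144.8299], 'contact_force': [-0.1387, -0.0574, -0.2346], 'gripper_width': 0.0435, 'joints': [54.6418, 18.6181, -2.8895, -0.1881, -68.9891, 128.7817]}
[0.489, 0.009, -0.007] [-0.005, 0.006, 0.01] -> (0.515, 0.396, 0.166, 363.6)
```

Call:
{"fn": "send_rows", "kwargs": {"plan": [[[0.15,0.005,-0.006],[0,0.006,0.01]],[[0.3,0.005,-0.006],[0,0.006,0.01]],[[0.49,0.005,-0.006],[0,0.006,0.01]],[[0.49,0.005,-0.006],[0,0.006,0.01]],[[0.49,0.005,-0.006],[0,0.006,0.01]]]}}

```text
time_s: 46.45
tcp_pos: [0.5153, 0.3958, 0.1671]
eef_rot: [60.5, 89.9, -26.2]
contact_force: [-0.2, -0.4, 1.8]
gripper_width: 0.0436
```

Call:
{"fn": "send_rows", "kwargs": {"plan": [[[0,0,0],[0,0,0]],[[0,0,0],[0,0,0]],[[0,0,0],[0,0,0]],[[0,0,0],[0,0,0]],[[0,0,0],[0,0,0]]], "jaw": -1}}

```text
time_s: 46.95
tcp_pos: [0.5155, 0.3959, 0.1675]
eef_rot: [88.9, 89.9, 2.2]
contact_force: [6.5, -0.9, -0.8]
gripper_width: 0.0095
```

Call:
{"fn": "send_rows", "kwargs": {"plan": [[[0,0,0],[0,0,0]],[[0,0,0],[0,0,0]],[[0,0,0],[0,0,0]],[[0,0,0],[0,0,0]],[[0,0,0],[0,0,0]]]}}

```text
time_s: 47.45
tcp_pos: [0.5156, 0.3959, 0.1675]
eef_rot: [87.2, 89.9, 0.6]
contact_force: [1.8, 0.3, -0.8]
gripper_width: 0.0103
```

Call:
{"fn": "send_rows", "kwargs": {"plan": [[[-0.05,0,0],[0,0,0]],[[-0.1,0,0.01],[0,0,0]],[[-0.14,0,0.02],[0,0,0]],[[-0.17,0,0.03],[0,0,0]],[[-0.17,0,0.03],[0,0,0]]]}}

```text
time_s: 47.95
tcp_pos: [0.5159, 0.391, 0.1938]
eef_rot: [94.6, 89.9, 7.9]
contact_force: [3.4, -2.1, -2.6]
gripper_width: 0.0099
```

Call:
{"fn": "send_rows", "kwargs": {"plan": [[[0,0,0],[0,0,0]],[[0,0,0],[0,0,0]],[[0,0,0],[0,0,0]],[[0,0,0],[0,0,0]],[[0,0,0],[0,0,0]]]}}

```text
time_s: 48.45
tcp_pos: [0.5159, 0.391, 0.1938]
eef_rot: [89.8, 89.9, 3.1]
contact_force: [2.6, -0.5, -1.8]
gripper_width: 0.0101
```

Call:
{"fn": "send_rows", "kwargs": {"plan": [[[0,0,0],[0,0,0]],[[0,0,0],[0,0,0]],[[0,0,0],[0,0,0]],[[0,0,0],[0,0,0]],[[0,0,0],[0,0,0]]]}}

```text
time_s: 48.95
tcp_pos: [0.5159, 0.391, 0.1938]
eef_rot: [88.6, 89.9, 1.9]
contact_force: [2.7, -1.9, -1.1]
gripper_width: 0.0099
```

Call:
{"fn": "send_rows", "kwargs": {"plan": [[[0,0,0],[0,0,0]],[[0,0,0],[0,0,0]],[[0,0,0],[0,0,0]],[[0,0,0],[0,0,0]],[[0,0,0],[0,0,0]]]}}

```text
time_s: 49.45
tcp_pos: [0.5159, 0.391, 0.1937]
eef_rot: [87.8, 89.9, 1.1]
contact_force: [2.6, -1.8, -1.3]
gripper_width: 0.0098
```

Call:
{"fn": "send_rows", "kwargs": {"plan": [[[0,0,0],[0,0,0]],[[0,0,0],[0,0,0]],[[0,0,0],[0,0,0]],[[0,0,0],[0,0,0]],[[0,0,0],[0,0,0]]]}}

```text
time_s: 49.95
tcp_pos: [0.5159, 0.391, 0.1937]
eef_rot: [88.8, 89.9, 2.1]
contact_force: [2.3, -1.5, -0.2]
gripper_width: 0.0101
```

```bash
cat >> h.py <<'E'
def lift(cam="scene"):
    p=r.capture(cam); W=cloud(p); X,Y=tank(W); z=W[...,2]
    m=(abs(X)<.04)&(abs(Y-.147)<.015)&(z>.18)&(z<.31); print("T top z",np.percentile(z[m],[50,90,98]).round(4) if m.sum() else None,m.sum())
    m=(abs(X)<.03)&(abs(Y)<.09); print("platform z",np.nanmedian(z[m]).round(4)); return p
E
python3 - <<'E'
from h import *
st(); p=lift(); save(p,"s3"); lift("top")
E
```

```text
{'time_s': 49.95, 'tcp_pos': [0.5159, 0.391, 0.1937], 'eef_rot': [88.7536, 89.8925, 2.051], 'contact_force': [2.3403, -1.5256, -0.1639], 'gripper_width': 0.0101, 'joints': [54.4395, 19.9413, -7.2481, 0.0958, -62.7451, 128.8141]}
T top z [0.2031 0.2055 0.2073] 164
platform z 0.022
T top z [0.2053 0.208  0.2105] 215
platform z 0.0203
```

The lift is down (T top 0.206, platform 0.02). Letting the pawl back and releasing.

Call:
{"fn": "send_rows", "kwargs": {"plan": [[[0,0,0],[0,0,0]],[[0.06,0,-0.01],[0,0,0]],[[0.12,0,-0.02],[0,0,0]],[[0.17,0,-0.033],[0,0,0]],[[0.17,0,-0.033],[0,0,0]]]}}

```text
time_s: 50.55
tcp_pos: [0.5156, 0.3962, 0.1673]
eef_rot: [65.1, 89.9, -21.6]
contact_force: [2.4, 0.8, -1.6]
gripper_width: 0.0094
```

Call:
{"fn": "send_rows", "kwargs": {"plan": [[[0,0,0],[0,0,0]],[[0,0,0],[0,0,0]],[[0,0,0],[0,0,0]],[[0,0,0],[0,0,0]],[[0,0,0],[0,0,0]]], "jaw": 0}}

```text
time_s: 51.05
tcp_pos: [0.5155, 0.3961, 0.1673]
eef_rot: [63.4, 89.9, -23.3]
contact_force: [0.0, 0.2, 0.7]
gripper_width: 0.042
```

Call:
{"fn": "send_rows", "kwargs": {"plan": [[[-0.2,0,0],[0,0,0]],[[-0.45,0,0],[0,0,0]],[[-0.7,0,0],[0,0,0]],[[-1,0,0],[0,0,0]],[[-1,0,0],[0,0,0]]]}}

```text
time_s: 51.55
tcp_pos: [0.5174, 0.3976, 0.325]
eef_rot: [121.9, 89.3, 35.3]
contact_force: [0.1, 0.0, 0.8]
gripper_width: 0.0439
```

Run:
```python
from h import *
st(); lift()
p=r.capture("wrist"); W=cloud(p); X,Y=tank(W); z=W[...,2]
m=(abs(X)<.02)&(Y>.2)&(Y<.26)&(z>.15)&(z<.22); q=W[m]; print("pawl",len(q),np.percentile(z[m],[5,50,95]) if len(q) else 0)
W=cloud(r.capture("top")); z=W[...,2]; x,y=W[...,0],W[...,1]
m=(y<-.27)&(z>.02)&(z<.06)&(x<.62)&(x>.38); q=W[m]; print("lid bar",len(q),np.median(q,0).round(3),cv2.minAreaRect((q[:,:2]*1000).astype(np.float32)))
go((.51,.30,.30,330),(.50,-.10,.30,180),(.497,-.42,.25,180))
```

```text
{'time_s': 51.55, 'tcp_pos': [0.5174, 0.3976, 0.325], 'eef_rot': [121.9378, 89.2962, 35.2789], 'contact_force': [0.0638, 0.028, 0.7555], 'gripper_width': 0.0439, 'joints': [54.7667, 15.9187, 4.2111, 0.2404, -77.629, 128.5242]}
T top z [0.2029 0.2055 0.2067] 163
platform z 0.022
pawl 375 [0.16390671 0.1720948  0.17413311]
lid bar 127 [ 0.498 -0.421  0.041] ((497.3017578125, -425.8023681640625), (7.841707706451416, 86.49482727050781), 0.49164658784866333)
[0.115, -0.071, 0.638] [0.74, -0.0, -0.002] -> (0.51, 0.3, 0.3, 330)
[0.0, 0.34, 0.625] [0.889, 0.0, -0.0] 
[0.0, 0.662, 0.26] [0.889, 0.0, -0.0] 
[-0.0, 0.674, -0.227] [0.889, 0.0, -0.0] 
[-0.0, 0.278, -0.455] [0.667, 0.0, -0.0] -> (0.5, -0.1, 0.3, 180)
[0.155, 0.009, -0.993] [-0.0, 0.0, -0.0] 
[0.155, 0.009, -0.993] [-0.0, 0.0, -0.0] 
[0.023, 0.001, -0.147] [-0.0, -0.0, -0.0] -> (0.497, -0.42, 0.25, 180)
```

Call:
{"fn": "send_rows", "kwargs": {"plan": [[[0,-0.01,0.12],[0.15,0,0]],[[0,-0.03,0.24],[0.3,0,0]],[[0.05,-0.04,0.36],[0.45,0,0]],[[0.1,-0.05,0.48],[0.6,0,0]],[[0.115,-0.07,0.64],[0.74,0,0]]]}}

```text
time_s: 52.2
tcp_pos: [0.5093, 0.2987, 0.2973]
eef_rot: [-2.8, 89.8, -123.0]
contact_force: [-0.0, 0.0, 0.7]
gripper_width: 0.0438
```

Call:
{"fn": "send_rows", "kwargs": {"plan": [[[0,0.07,0.12],[0.18,0,0]],[[0,0.14,0.25],[0.36,0,0]],[[0,0.2,0.37],[0.54,0,0]],[[0,0.27,0.5],[0.72,0,0]],[[0,0.34,0.62],[0.89,0,0]]]}}

```text
time_s: 52.7
tcp_pos: [0.5058, 0.1914, 0.296]
eef_rot: [27.8, 89.7, -132.8]
contact_force: [0.2, 0.3, 0.4]
gripper_width: 0.0437
```

Call:
{"fn": "send_rows", "kwargs": {"plan": [[[0,0.13,0.05],[0.18,0,0]],[[0,0.26,0.1],[0.36,0,0]],[[0,0.4,0.15],[0.54,0,0]],[[0,0.53,0.2],[0.72,0,0]],[[0,0.66,0.26],[0.89,0,0]]]}}

```text
time_s: 53.2
tcp_pos: [0.5011, 0.0839, 0.295]
eef_rot: [61.2, 89.5, -139.8]
contact_force: [0.2, -0.1, -1.2]
gripper_width: 0.0438
```

Call:
{"fn": "send_rows", "kwargs": {"plan": [[[0,0.13,-0.05],[0.18,0,0]],[[0,0.26,-0.1],[0.36,0,0]],[[0,0.4,-0.14],[0.54,0,0]],[[0,0.53,-0.18],[0.72,0,0]],[[0,0.67,-0.23],[0.89,0,0]]]}}

```text
time_s: 53.7
tcp_pos: [0.4964, -0.0232, 0.2942]
eef_rot: [95.3, 89.4, -146.1]
contact_force: [-0.1, 0.5, 0.6]
gripper_width: 0.0438
```

Run:
```python
from h import *
st()
go((.50,-.20,.30,180),(.496,-.41,.25,180))
```

```text
{'time_s': 53.7, 'tcp_pos': [0.4964, -0.0232, 0.2942], 'eef_rot': [95.266, 89.4227, -146.1353], 'contact_force': [-0.0731, 0.5082, 0.6226], 'gripper_width': 0.0438, 'joints': [20.1412, 2.0762, -16.4395, 0.144, -72.0452, 8.4124]}
[-0.031, 0.516, -0.993] [0.603, -0.004, -0.012] 
[-0.002, 0.0, -0.06] [0.032, -0.0, -0.001] -> (0.5, -0.2, 0.3, 180)
[0.237, 0.019, -0.993] [-0.0, -0.0, 0.0] 
[0.097, 0.008, -0.407] [-0.0, 0.0, -0.0] -> (0.496, -0.41, 0.25, 180)
```

Call:
{"fn": "send_rows", "kwargs": {"plan": [[[0,0.1,-0.2],[0.13,0,0]],[[0,0.2,-0.4],[0.26,0,0]],[[-0.03,0.3,-0.6],[0.39,0,-0.01]],[[-0.03,0.4,-0.8],[0.52,0,-0.01]],[[-0.03,0.51,-1],[0.63,0,-0.01]]]}}

```text
time_s: 54.2
tcp_pos: [0.5004, -0.1927, 0.2983]
eef_rot: [140.5, 89.7, -129.5]
contact_force: [1.0, -0.2, 0.4]
gripper_width: 0.0442
```

Call:
{"fn": "send_rows", "kwargs": {"plan": [[[0.06,0,-0.25],[0,0,0]],[[0.12,0.01,-0.5],[0,0,0]],[[0.18,0.02,-0.75],[0,0,0]],[[0.24,0.02,-1],[0,0,0]],[[0.24,0.02,-1],[0,0,0]]]}}

```text
time_s: 54.7
tcp_pos: [0.4955, -0.3457, 0.259]
eef_rot: [100.9, 89.5, -169.3]
contact_force: [-1.1, 0.4, -0.5]
gripper_width: 0.0435
```

Run:
```python
from h import *
st(); p=r.capture("wrist"); W=cloud(p); z=W[...,2]; x,y=W[...,0],W[...,1]
m=(y<-.28)&(z>.025)&(z<.06)&(x<.60)&(x>.40); q=W[m]; print("lid bar",len(q),np.median(q,0).round(3),cv2.minAreaRect((q[:,:2]*1000).astype(np.float32)))
go((.496,-.429,.12,180),(.496,-.429,.038,180))
```

```text
{'time_s': 54.7, 'tcp_pos': [0.4955, -0.3457, 0.259], 'eef_rot': [100.9129, 89.5022, -169.2807], 'contact_force': [-1.0763, 0.4391, -0.4959], 'gripper_width': 0.0435, 'joints': [-16.2521, 13.6642, -7.3366, 0.2411, -69.443, 15.9729]}
lid bar 735 [ 0.495 -0.431  0.042] ((495.4482116699219, -428.8113098144531), (89.41947937011719, 9.244512557983398), 89.66939544677734)
[0.933, -0.01, -0.563] [-0.004, -0.002, -0.01] -> (0.496, -0.429, 0.12, 180)
[0.547, 0.0, 0.0] [0.0, -0.0, 0.0] -> (0.496, -0.429, 0.038, 180)
```

Call:
{"fn": "send_rows", "kwargs": {"plan": [[[0.05,-0.01,-0.2],[0,0,-0.01]],[[0.2,-0.01,-0.4],[0,0,-0.01]],[[0.4,-0.01,-0.56],[0,0,-0.01]],[[0.6,-0.01,-0.56],[0,0,-0.01]],[[0.8,-0.01,-0.56],[0,0,-0.01]]], "force": 45}}

```text
time_s: 55.25
tcp_pos: [0.4956, -0.4281, 0.1381]
eef_rot: [146.0, 89.9, -124.2]
contact_force: [0.6, 0.3, -0.1]
gripper_width: 0.0438
```

Run:
```python
from h import *
st(); go((.4955,-.429,.038,180))
```

```text
{'time_s': 55.25, 'tcp_pos': [0.4956, -0.4281, 0.1381], 'eef_rot': [146.0229, 89.9301, -124.1883], 'contact_force': [0.5632, 0.3355, -0.1464], 'gripper_width': 0.0438, 'joints': [-23.7516, 23.3409, -9.9243, 0.0822, -56.7474, 23.4953]}
[0.667, 0.0, -0.005] [-0.005, -0.001, -0.001] -> (0.4955, -0.429, 0.038, 180)
```

Call:
{"fn": "send_rows", "kwargs": {"plan": [[[0.2,0,0],[0,0,0]],[[0.4,0,0],[0,0,0]],[[0.55,0,0],[0,0,0]],[[0.66,0,0],[0,0,0]],[[0.66,0,0],[0,0,0]]]}}

```text
time_s: 55.75
tcp_pos: [0.4938, -0.4262, 0.036]
eef_rot: [72.5, 89.7, 162.3]
contact_force: [-0.1, 0.7, 0.8]
gripper_width: 0.0439
```

Call:
{"fn": "send_rows", "kwargs": {"plan": [[[0,0,0],[0,0,0]],[[0,0,0],[0,0,0]],[[0,0,0],[0,0,0]],[[0,0,0],[0,0,0]],[[0,0,0],[0,0,0]]], "jaw": -1}}

```text
time_s: 56.25
tcp_pos: [0.4945, -0.4264, 0.0368]
eef_rot: [75.9, 89.8, 165.7]
contact_force: [-0.5, 0.1, 1.2]
gripper_width: 0.0093
```

Call:
{"fn": "send_rows", "kwargs": {"plan": [[[0,0,0],[0,0,0]],[[0,0,0],[0,0,0]],[[0,0,0],[0,0,0]],[[0,0,0],[0,0,0]],[[-0.05,0,0],[0,0,0]]]}}

```text
time_s: 56.75
tcp_pos: [0.4936, -0.426, 0.0433]
eef_rot: [69.5, 89.6, 159.3]
contact_force: [-0.2, 0.5, -2.9]
gripper_width: 0.0086
```

Call:
{"fn": "send_rows", "kwargs": {"plan": [[[-0.2,0,0],[0,0,0]],[[-0.4,0,0],[0,0,0]],[[-0.6,0,0],[0,0,0]],[[-0.8,0,0],[0,0,0]],[[-1,0,0],[0,0,0]]]}}

```text
time_s: 57.25
tcp_pos: [0.4941, -0.4262, 0.1947]
eef_rot: [68.0, 89.6, 157.8]
contact_force: [0.9, -0.6, -3.0]
gripper_width: 0.0084
```

Call:
{"fn": "send_rows", "kwargs": {"plan": [[[-0.15,0,0],[0,0,0]],[[-0.3,0,0],[0,0,0]],[[-0.4,0,0],[0,0,0]],[[-0.5,0,0],[0,0,0]],[[-0.5,0,0],[0,0,0]]]}}

```text
time_s: 57.75
tcp_pos: [0.4952, -0.4269, 0.2723]
eef_rot: [81.4, 89.8, 171.2]
contact_force: [1.6, 0.2, -2.7]
gripper_width: 0.0086
```

Run:
```python
from h import *
st()
W=cloud(r.capture("top")); X,Y=tank(W); z=W[...,2]
m=(abs(X)<.1)&(Y>-.16)&(Y<.24)&(z>.11)&(z<.127)
k=m&(abs(Y+.125)<.006); print("rim X",np.percentile(X[k],[1,99]).round(4),k.sum())
k=m&(abs(Y-.19)<.02); print("deck X",np.percentile(X[k],[1,99]).round(4),k.sum())
for xs in (-.064,.064):
    k=m&(abs(X-xs)<.005); print("rim Y",np.percentile(Y[k],[.5,99.5]).round(4),k.sum())
print("mouth", [np.percentile(X[m&(abs(Y)<.09)&(X<0)],99).round(4),np.percentile(X[m&(abs(Y)<.09)&(X>0)],1).round(4)],[np.percentile(Y[m&(abs(X)<.04)&(Y<0)],99).round(4),np.percentile(Y[m&(abs(X)<.04)&(Y>0)],1).round(4)])
go((.53,.168,.25,183.6),(.53,.168,.158,183.6))
```

```text
{'time_s': 57.75, 'tcp_pos': [0.4952, -0.4269, 0.2723], 'eef_rot': [81.4254, 89.821, 171.2142], 'contact_force': [1.6172, 0.1916, -2.737], 'gripper_width': 0.0086, 'joints': [-23.6819, 17.8251, 0.2075, 0.0482, -72.5555, 23.4562]}
rim X [-0.0713  0.0781] 333
deck X [-0.0732  0.077 ] 879
rim Y [-0.1338  0.2148] 648
rim Y [-0.1345  0.2152] 615
mouth [np.float64(-0.0484), np.float64(0.0544)] [np.float64(-0.111), np.float64(0.1152)]
[0.036, -0.055, 0.993] [-0.021, 0.001, -0.001] 
[0.036, -0.072, 0.993] [-0.021, 0.001, -0.001] 
[0.035, -0.088, 0.993] [-0.021, 0.001, -0.001] 
[0.034, -0.103, 0.976] [-0.021, 0.001, -0.001] -> (0.53, 0.168, 0.25, 183.6)
[0.613, -0.0, -0.0] [-0.0, -0.0, -0.0] -> (0.53, 0.168, 0.158, 183.6)
```

Call:
{"fn": "send_rows", "kwargs": {"plan": [[[0,-0.01,0.15],[0,0,0]],[[0,-0.02,0.4],[0,0,0]],[[0.01,-0.03,0.6],[-0.01,0,0]],[[0.02,-0.05,0.8],[-0.02,0,0]],[[0.03,-0.06,1],[-0.02,0,0]]]}}

```text
time_s: 58.3
tcp_pos: [0.5037, -0.2751, 0.2649]
eef_rot: [66.5, 89.6, 157.2]
contact_force: [0.6, 0.4, -3.6]
gripper_width: 0.0084
```

Call:
{"fn": "send_rows", "kwargs": {"plan": [[[0,-0.02,0.25],[0,0,0]],[[0,-0.04,0.5],[0,0,0]],[[0.01,-0.05,0.75],[-0.01,0,0]],[[0.02,-0.07,1],[-0.02,0,0]],[[0.02,-0.07,1],[-0.02,0,0]]]}}

```text
time_s: 58.8
tcp_pos: [0.5119, -0.1215, 0.2611]
eef_rot: [61.6, 89.5, 153.4]
contact_force: [0.0, -0.3, -3.2]
gripper_width: 0.0082
```

Call:
{"fn": "send_rows", "kwargs": {"plan": [[[0,-0.02,0.25],[0,0,0]],[[0,-0.04,0.5],[0,0,0]],[[0,-0.06,0.75],[-0.01,0,0]],[[0,-0.09,1],[-0.02,0,0]],[[0,-0.09,1],[-0.02,0,0]]]}}

```text
time_s: 59.3
tcp_pos: [0.5208, 0.032, 0.2606]
eef_rot: [60.8, 89.5, 153.7]
contact_force: [0.4, -1.2, -3.4]
gripper_width: 0.0089
```

Run:
```python
from h import *
st(); go((.531,.1695,.25,183.6),(.531,.1695,.158,183.6))
```

```text
{'time_s': 59.3, 'tcp_pos': [0.5208, 0.032, 0.2606], 'eef_rot': [60.82, 89.4589, 153.6794], 'contact_force': [0.429, -1.1581, -3.3815], 'gripper_width': 0.0089, 'joints': [24.7691, 5.7445, -16.6171, -0.4542, -67.979, -21.7381]}
[0.074, -0.115, 0.912] [-0.016, 0.006, -0.01] -> (0.531, 0.1695, 0.25, 183.6)
[0.613, -0.0, 0.0] [0.0, 0.0, -0.0] -> (0.531, 0.1695, 0.158, 183.6)
```

Call:
{"fn": "send_rows", "kwargs": {"plan": [[[0,-0.03,0.25],[0,0.006,-0.01]],[[0,-0.06,0.5],[-0.01,0.006,-0.01]],[[0.03,-0.09,0.7],[-0.016,0.006,-0.01]],[[0.05,-0.11,0.85],[-0.016,0.006,-0.01]],[[0.07,-0.115,0.91],[-0.016,0.006,-0.01]]]}}

```text
time_s: 59.8
tcp_pos: [0.5309, 0.1704, 0.2492]
eef_rot: [111.3, 89.9, -155.1]
contact_force: [-0.1, -0.5, -2.9]
gripper_width: 0.009
```

Call:
{"fn": "send_rows", "kwargs": {"plan": [[[0.1,0,0],[0,0,0]],[[0.2,0,0],[0,0,0]],[[0.3,0,0],[0,0,0]],[[0.4,0,0],[0,0,0]],[[0.45,0,0],[0,0,0]]]}}

```text
time_s: 60.3
tcp_pos: [0.5298, 0.1689, 0.1798]
eef_rot: [114.5, 89.7, -151.9]
contact_force: [-0.3, 0.4, -2.5]
gripper_width: 0.0084
```

Run:
```python
from h import *
st(); go((.531,.1695,.1575,183.6))
p=r.capture("wrist"); save(p,"w9"); W=cloud(p); X,Y=tank(W); z=W[...,2]
m=(z>.13)&(z<.16)&(abs(X)<.1)&(Y<-.02)&(Y>-.2); print("lid plate X",np.percentile(X[m],[1,99]).round(4),"Ymin",np.percentile(Y[m],1).round(4),m.sum())
```

```text
{'time_s': 60.3, 'tcp_pos': [0.5298, 0.1689, 0.1798], 'eef_rot': [114.4813, 89.7107, -151.9338], 'contact_force': [-0.286, 0.3751, -2.5115], 'gripper_width': 0.0084, 'joints': [37.8245, 12.6343, -19.5417, -0.0578, -58.1091, -34.209]}
[0.148, -0.009, 0.004] [-0.0, -0.003, -0.006] -> (0.531, 0.1695, 0.1575, 183.6)
lid plate X [-0.0686  0.0674] Ymin -0.1263 52140
```

View pics/w9.png

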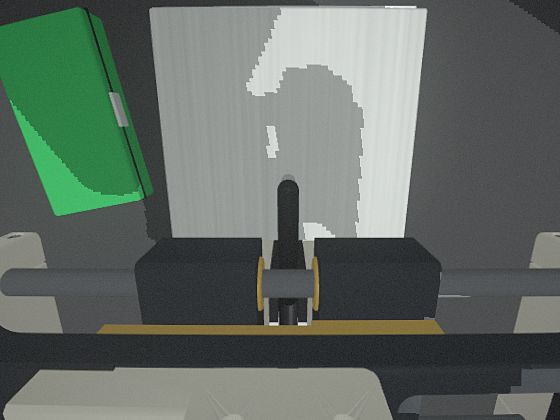

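The wrist view shows the lid level and square over the tank (bar at (288,240)), centred within 1–2 mm. Lowering.

Call:
{"fn": "send_rows", "kwargs": {"plan": [[[0.05,-0.009,0],[0,0,0]],[[0.1,-0.009,0],[0,0,0]],[[0.13,-0.009,0],[0,0,0]],[[0.145,-0.009,0],[0,0,0]],[[0.15,-0.009,0],[0,0,0]]]}}

```text
time_s: 60.85
tcp_pos: [0.5309, 0.169, 0.1566]
eef_rot: [114.9, 89.7, -151.6]
contact_force: [0.6, -0.2, -1.5]
gripper_width: 0.0085
```

Call:
{"fn": "send_rows", "kwargs": {"plan": [[[0,0,0],[0,0,0]],[[0,0,0],[0,0,0]],[[0,0,0],[0,0,0]],[[0,0,0],[0,0,0]],[[0,0,0],[0,0,0]]]}}

```text
time_s: 61.35
tcp_pos: [0.531, 0.1691, 0.1567]
eef_rot: [114.4, 89.7, -152.0]
contact_force: [0.6, 0.3, -1.8]
gripper_width: 0.0084
```

Call:
{"fn": "send_rows", "kwargs": {"plan": [[[0.005,0,0],[0,0,0]],[[0.01,0,0],[0,0,0]],[[0.01,0,0],[0,0,0]],[[0.01,0,0],[0,0,0]],[[0.01,0,0],[0,0,0]]]}}

```text
time_s: 61.85
tcp_pos: [0.531, 0.169, 0.1558]
eef_rot: [115.7, 89.7, -150.7]
contact_force: [-4.3, -0.7, 6.3]
gripper_width: 0.0088
```

Call:
{"fn": "send_rows", "kwargs": {"plan": [[[0,0,0],[0,0,0]],[[0,0,0],[0,0,0]],[[0,0,0],[0,0,0]],[[0,0,0],[0,0,0]],[[0,0,0],[0,0,0]]], "jaw": 0}}

```text
time_s: 62.35
tcp_pos: [0.5311, 0.169, 0.1557]
eef_rot: [116.1, 89.7, -150.3]
contact_force: [0.3, 0.9, -0.9]
gripper_width: 0.0411
```

Call:
{"fn": "send_rows", "kwargs": {"plan": [[[-0.15,0,0],[0,0,0]],[[-0.4,0,0],[0,0,0]],[[-0.7,0,0],[0,0,0]],[[-1,0,0],[0,0,0]],[[-1,0,0],[0,0,0]]]}}

```text
time_s: 62.85
tcp_pos: [0.5345, 0.1704, 0.3129]
eef_rot: [-72.7, 89.7, 21.0]
contact_force: [0.9, -0.6, -0.1]
gripper_width: 0.0438
```

Run:
```python
from h import *
st(); p=r.capture("wrist"); W=cloud(p); X,Y=tank(W); z=W[...,2]
m=(z>.155)&(z<.17)&(abs(X)<.04)&(abs(Y)<.08); q=W[m]; print("lid bar",np.median(z[m]).round(4),"X",np.median(X[m]).round(4),"Y",(Y[m].min().round(4),Y[m].max().round(4)),cv2.minAreaRect((q[:,:2]*1000).astype(np.float32)))
p=lift(); save(p,"s4"); W=cloud(p); X,Y=tank(W); z=W[...,2]
m=(abs(X)<.015)&(Y>.2)&(Y<.26)&(z>.14)&(z<.22); print("pawl",np.percentile(z[m],[5,50,95]).round(4))
m=(abs(X)<.065)&(abs(Y)<.12)&(z>.11)&(z<.135); A=np.c_[X[m],Y[m],np.ones(m.sum())]; print("plate fit slopes",np.linalg.lstsq(A,z[m],rcond=None)[0].round(4))
for n in ("basket0_mid","slide_box_mid","oil_bottle_mid","wash_bottle_mid"):
    for d in r.trace(p,n)[:3]: print(n,round(d["score"],2),np.nanmedian(W[d["mask"]],0).round(3),np.nanpercentile(W[d["mask"]][:,2],98).round(3))
c,s=np.cos(MH),np.sin(MH); x,y=W[...,0]-M0[0],W[...,1]-M0[1]; U,V=x*c+y*s,-x*s+y*c
m=((abs(U)<.165)&(abs(V)<.07)&(z>.078)&(z<.1)).astype(np.uint8); n,l=cv2.connectedComponents(m)
for i in range(1,n):
    k=l==i
    if k.sum()>8: print("bar",np.median(U[k]).round(3),V[k].min().round(3),V[k].max().round(3))
```

```text
{'time_s': 62.85, 'tcp_pos': [0.5345, 0.1704, 0.3129], 'eef_rot': [-72.6529, 89.6535, 20.9811], 'contact_force': [0.9219, -0.5774, -0.0512], 'gripper_width': 0.0438, 'joints': [37.7418, 7.4466, -8.0381, 0.1039, -74.1835, -34.1358]}
lid bar 0.1614 X 0.0009 Y (np.float64(-0.0458), np.float64(0.0428)) ((530.4420166015625, 166.520751953125), (9.948225975036621, 88.61588287353516), 3.605485439300537)
T top z [0.2031 0.206  0.2074] 164
platform z 0.1246
pawl [0.1573 0.165  0.1733]
plate fit slopes [0.0017 0.0074 0.122 ]
basket0_mid 0.83 [ 0.622 -0.191  0.029] 0.09
slide_box_mid 0.9 [0.746 0.105 0.033] 0.037
slide_box_mid 0.48 [ 0.622 -0.189  0.029] 0.089
slide_box_mid 0.44 [ 0.574 -0.174  0.004] 0.028
oil_bottle_mid 0.49 [ 0.752 -0.181  0.039] 0.066
wash_bottle_mid 0.73 [ 0.734 -0.324  0.089] 0.151
bar -0.092 -0.027 0.033
bar 0.0 -0.025 0.032
bar 0.092 -0.024 0.034
```

View pics/s4.png

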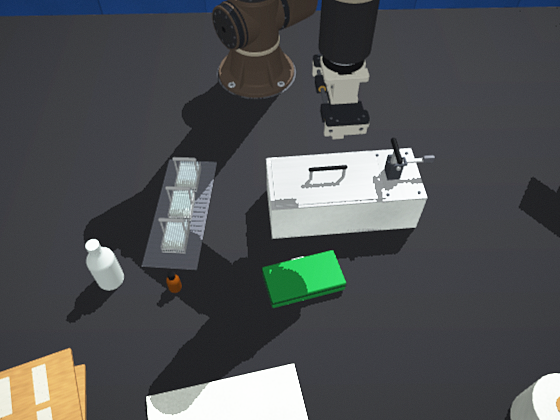

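The scene view shows everything in place: the lid square on the tank (328,168), the baskets upright on the mat (180,205), and the bystanders where they were. Handing in.

Run:
```python
from plant import r
print(r.close_job())
```

```text
the job is handed in; nothing more can be done
None
```

The job is done and handed in at about 63 s. `close_job()` reports no verdict, so what follows is from my own last checks.

I laid the lid on the bench, raised the lift to its top notch and moved all three baskets onto the mat. Then I held the pawl up while the empty lift sank, let the pawl back and put the lid back on the tank.

**Last checks**

| Item | Measured |
|---|---|
| Lid position | within about 3 mm of the middle of the mouth |
| Lid angle | square to my estimate of the tank's yaw (both 3.6°) |
| Lid bar height | top at z 0.161 m (0.163 m expected) |
| Lid flatness | fitted plate slope below 0.01 |
| Lift | down, T-handle top at z 0.206 m |
| Pawl | back in the teeth, grip top at z 0.173 m |
| Baskets on the mat | x about −0.092, 0 and +0.092 m; y about 0.003 to 0.005 m; upright |
| Slide box and both bottles | within about 1 mm of where they started |
| Robot | clear of everything |

**What went wrong or disagreed**
- My first grip on the lid missed because the fingers close slowly. I noticed it, opened, and gripped again without moving the lid.
- The cameras disagreed by 2 to 4 mm on the tank and basket positions, well inside the tolerances.
- I saw no basket or lid knocked aside and no slackening of the grip.

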